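# Prop the spring-closed hatch with the wedge and take out the capacitor

## Robot

A 6-joint arm with a two-finger parallel gripper is mounted at the origin on a cart in front of the work surface, level with it; the furniture and walls round the work are solid. World frame = base frame: x ahead of the robot, y to its left, z up, the work surface at z = 0. Lengths are in m, angles in degrees, forces in N, time in s.
With the tool pointing down it reaches from about 0.25 to 0.725 m from the base axis. Payload 9.7 kg.
Tool frame: the origin (TCP) lies at the centre of the arm's flange, where the gripper is bolted on; the fingertips stand 173 mm ahead of it and the grasp point (between the pads) lies 155 mm ahead of it; z points along the fingers, y is the line along which they close (so a half turn about z gives the same grasp; the last joint's range is limited). The gripper opens to 85 mm and grips with 20 to 120 N. Pads are 22 mm wide; open, the fingers measure 114 mm over their backs; the gripper's body (76 mm by 85 mm) begins 54 mm behind the grasp point. The pads swing forward as they close: fully open they stand 13 mm farther back than shut.
Start: joints at [74.198, 4.979, 10.078, 95.1, 0, 90], TCP at [0.15, 0.529, 0.405] pointing down, gripper open.
Joint ranges: [-179.16, 179.16], [-48.56, 103.87], [-65.8, 70.77], [-126.05, 130.52], [-82.76, 87.17], [-180, 180]. Speed limits (degrees/s): [127.2, 127.2, 147.25, 180, 180, 180].

## Interface

Orientations are given as [roll, pitch, yaw] about the fixed x, y, z axes, in that order (R = Rz(yaw) Ry(pitch) Rx(roll)).
In Python, from workcell import monitor, camera, get_calibration, bot gives the robot as it stands.
- The arm moves only by the tool carry_out, never from a script. Its argument "targets" is text: rows parted by semicolons, each of 7 numbers parted by spaces: the shift along the tool's x, y, z in units of 0.04 m (1.0 is 0.04 m), then the turn, a rotation vector about the tool's x, y, z in units of 0.1 rad (1.0 is 0.1 rad), then the opening, from -1 (shut) to 1 (fully open), so that 0 is half open. A call has exactly 8 rows; each row shifts and turns the commanded pose from where the row before left it, along the tool's axes as they then stand; what a row does not reach is not made up. A row lasts 1/12 s, in which the tool goes at most 41.7 mm and 7.16 degrees, less where a joint would pass 70% of its speed; a pose out of reach is approached as far as the arm can. A call with a number of a shift or a turn outside -1 to 1 is refused whole. A call with a gripper value outside its range is refused whole. The fingers move at their own pace and stop on an object; "newtons" is the grip in N (left out, the last holds). Time passes only in rows, so rows that do not move let the fingers close, or fill a call up. It gives the time, the measured TCP pose, the force, the opening and the grip force at its end, in the units of the state.
- monitor.get_obs(): the state, without advancing time (a new reading comes with each control period).
- camera(name): name is "side" or "top" or "wrist"; returns the picture (480x640x3 uint8, red, green, blue); there is no depth.
- get_calibration(name): a dict with "fx", "fy", "cx", "cy" (pixels), "view" (4x4, takes a point from world to camera coordinates). Camera axes: x right, y down, z forward; pixel columns grow to the right and rows downward; lengths in m; the calibration is good to about 2 mm. The wrist camera is an equidistant fisheye: a pixel r from the principal point sees the ray r / f radians off the axis. A picture is of the moment at which its call begins: read the wrist's pose just before it. get_calibration takes no time and is no camera call; for the wrist camera it gives the pose at the moment of the call.
- bot.job_done(): hands the job in; it is judged then, once.
The state is a dict: "time": time; "q": joint angles; "qd": joint speeds; "joint_efforts": joint torques, N m; "ee_pos": TCP position; "tcp_rot": TCP orientation; "wrist_force": force on the tool from outside, world axes, zero at the start; "torque": the same for the moment, N m; "opening": finger opening in m; "grasp_force": force on a finger pad.
Only numpy, scipy, OpenCV 4.12 (cv2) and the standard library are available. Lean on these libraries where they do the work, as an engineer would, in place of code of your own. Each camera call takes 0.05 s, during which the arm holds its last target. There are 200 camera calls.

## Task

The hatch on the white control unit springs shut by itself, so lift it by its front lip with the wooden wedge and leave the wedge standing upright on one of the ledges in the unit's front corners, thin end under the lip, so that the hatch stays wide open with nobody holding it. Then reach in under the hatch, take out the capacitor, keep it upright and set it down standing in the grey tray without dropping it. Leave the hatch propped for the fitter, and do not push the pliers, the tape roll, the screwdriver or the tin about.

Things in the scene. Friction and masses are not known exactly. Their poses are not given: they have to be found in the camera images.
- unit: (All sizes here in mm.) White steel control unit fixed on the bench, 150 deep (x), 280 wide (y). Origin: centre of its underside; x to the rear, z up; its front face (x = -75, louvres) looks to the right of the bench. On top an open compartment: walls 3 thick, rim z = 170, floor z = 120, two terminal strips at the rear (below z = 145). A flat ledge in each front corner, open between the ledges.
- ledge_left (a point): Centre of the top of the left (+y) corner ledge, where the wedge's foot can stand: 84 mm (x) by 65 mm (y), level, 5 mm below the rim of the front and side walls. Axes as the unit.
- ledge_right (a point): Centre of the top of the right (-y) corner ledge, the mirror image of the left one. Axes as the unit.
- hatch (a joint): Angle of the blue hatch cover, rad: 0 shut, 1.25 against its stop. Hinged along the rear rim, it opens upward and to the rear. Spring and weight always close it (about 3 N at the lip), in under a second when let go. With the wedge upright on a ledge, thin end in the lip's groove, it rests at about 0.95.
- hatch_hinge (a point): Middle of the hatch's hinge axis, at x = +79, y = 0, z = 171 mm of the unit; the axis runs along the unit's y.
- hatch_lip (a point): On the hatch, moving with it: middle of the underside of its front flange, 174 mm from the hinge axis; x to the hinge, z normal to the flange. The flange, 3 thick and 280 wide, juts 30 beyond the front wall when shut; its front hem is turned down 11, inner face 181 from the axis, making a groove 26 wide, open below. Behind the flange the cover is a hollow box 45 high.
- wedge: Loose hardwood wedge standing on its thick end: 150 mm tall, 36 wide (y; flat parallel faces, take it across these), 40 thick (x) at the foot, tapering evenly from both sides to 14 at the thin top end, which is rounded with radius 7. Origin: centre of the foot, z to the thin end. About 0.15 kg.
- capacitor: Motor run capacitor, silver can with blue sleeve, 35 mm diameter, can 64 tall (74 with its terminals), 0.1 kg, standing loose in a steel cup (47 outside, rim 8 above the capacitor's underside) in the compartment; lift straight up. Its underside is 128 above the unit's, so the can rises 22 above the rim. Origin: centre of its underside, z up.
- tray: Loose grey plastic tray, 120 mm (x) by 120 mm (y), 22 tall, walls 4, floor 4 thick. Origin: centre of its underside, z up.
- pliers: Red-handled pliers, 164 x 58 x 17 mm, lying on the bench; leave alone. Origin: middle of the underside.
- tape_roll: Roll of black tape, 62 mm across, 19 tall, lying flat; leave alone. Origin: middle of the underside.
- screwdriver: Red-handled screwdriver, 200 mm long, lying flat; leave alone. Origin: middle of the underside.
- grease_tin: Cream tin with black lid, 50 mm diameter, 128 tall, standing; leave alone. Origin: centre of the underside.
Things that resemble listed ones, but are neither listed nor needed, are in the scene too. Leave any blue look-alike of the wedge alone.

How it is judged:
By the outcome, as a careful person would: the job done as asked, in the order asked, and still so for the second after the job is handed in, with the robot touching nothing.
It also fails if it takes over 61 s, if anything falls off the work surface, if the arm or the gripper's body presses on something with over 40 N, if the wrist force passes 120 N, or if a joint passes its speed limit or range.

## Working session

There is one attempt and no reset: what is moved stays moved. The work goes in short steps, Python scripts to look and compute and a tool call to move; the robot and the scene stay as the last step left them, time stands still between calls to the robot, and variables do not carry over. Pictures are saved under pics/ and viewed, at most 10 in all, crops included, and the job is handed in when it is done.

Besides the shell and the picture viewer there is one more tool, called by a JSON object that holds its "fn" and its "kwargs", one argument or row to a line. carry_out: Moves the arm, as the interface text tells. Shifts and turns lie within -1 to 1; 1 stands for 0.04 m of shift or 0.1 rad of turn. Its arguments: {"type":"object","properties":{"targets":{"type":"string"},"newtons":{"type":"number"}},"required":["targets"]}

```bash
ls; mkdir -p pics
python3 - <<'E'
from workcell import monitor,camera,get_calibration
import cv2,numpy as np
np.set_printoptions(precision=4,suppress=True)
for n in ["side","top","wrist"]:
    im=camera(n); cv2.imwrite(f"pics/{n}0.png",im[:,:,::-1]); c=get_calibration(n)
    V=np.array(c["view"]); print(n,c["fx"],c["fy"],c["cx"],c["cy"]); print(V, -V[:3,:3].T@V[:3,3])
print(monitor.get_obs())
E
```

```text
pics
side 616.1260445946567 616.1260445946567 319.66797749170735 247.23464452937276
[[-0.8901 -0.4556 -0.0118  0.491 ]
 [-0.2075  0.4283 -0.8795  0.1936]
 [ 0.4057 -0.7804 -0.4758  1.5903]
 [ 0.      0.      0.      1.    ]] [-0.168   1.3818  0.9328]
top 532.0492287509697 532.0492287509697 314.9189265542517 237.02384631405812
[[ 0.005  -0.9997  0.0248  0.0474]
 [-0.9924 -0.008  -0.1228  0.5   ]
 [ 0.1229 -0.024  -0.9921  1.2126]
 [ 0.      0.      0.      1.    ]] [0.3469 0.0805 1.2633]
wrist 371.64829954431775 371.64829954431775 319.7472662107831 239.0502190223849
[[ 0.2719  0.9623 -0.0007 -0.5499]
 [ 0.9216 -0.2602  0.2882 -0.037 ]
 [ 0.2771 -0.079  -0.9576  0.3786]
 [ 0.      0.      0.      1.    ]] [0.0787 0.5495 0.3729]
{'time': 0.15, 'q': array([74.1967,  5.0044, 10.0464, 95.0996,  0.0014, 90.0007]), 'qd': array([-0.038 , -0.1354,  0.0964, -0.0537,  0.0267, -0.0127]), 'joint_efforts': array([ -0.0018, -52.0764,  46.5045,   0.0138,  -0.0001,   0.    ]), 'ee_pos': array([0.1498, 0.5292, 0.4042]), 'tcp_rot': array([-179.9424,   -0.0014,  164.196 ]), 'wrist_force': array([ 0.3035, -0.7759, -1.5298]), 'torque': array([-0.0129,  0.0275, -0.0302]), 'grasp_force': 0.0, 'opening': 0.08563740014983047}
```

View pics/top0.png

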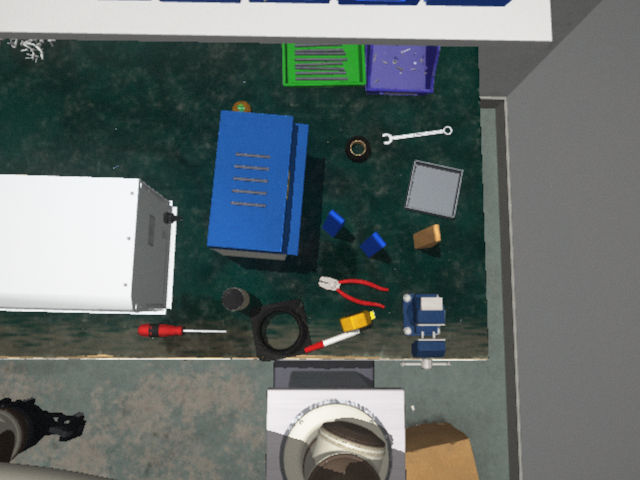

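View pics/side0.png

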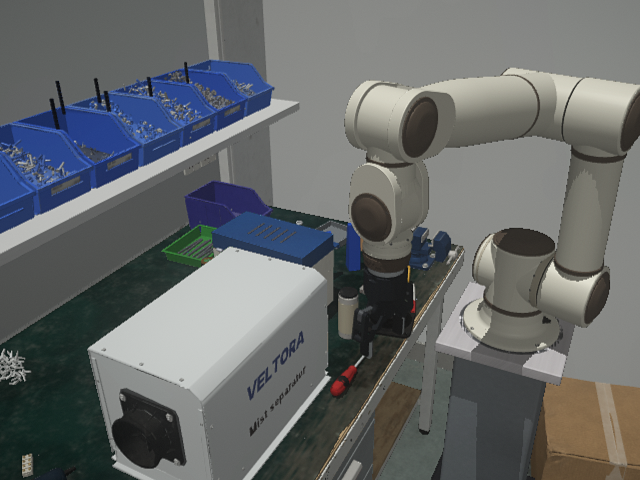

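The top view shows the unit with its blue hatch at about (258,183), its lip along x≈303, and the tray at (434,188). The wedge candidates are wooden (427,236), blue (333,222) and blue (374,243). By the description I choose the wooden one. Next I'll take a close crop and measurements.

```bash
cat > h.py <<'E'
from workcell import monitor,camera,get_calibration
import cv2,numpy as np
np.set_printoptions(precision=4,suppress=True)
def ray(n,px,c=None):
    c=c or get_calibration(n); V=np.array(c["view"]); R=V[:3,:3]
    d=np.array([(px[0]-c["cx"])/c["fx"],(px[1]-c["cy"])/c["fy"],1.])
    if n=="wrist":
        r=np.hypot(d[0],d[1]); d=np.array([d[0]/r*np.sin(r),d[1]/r*np.sin(r),np.cos(r)]) if r>1e-9 else d
    return -R.T@V[:3,3],R.T@d
def atz(n,px,z,c=None):
    o,d=ray(n,px,c); return o+d*(z-o[2])/d[2]
def proj(n,P,c=None):
    c=c or get_calibration(n); p=np.array(c["view"])@np.append(P,1); p=p[:3]
    if n=="wrist":
        r=np.hypot(p[0],p[1]); t=np.arctan2(r,p[2]); k=t/max(r,1e-9); u=p[:2]*k
    else: u=p[:2]/p[2]
    return np.array([c["fx"]*u[0]+c["cx"],c["fy"]*u[1]+c["cy"]])
E
python3 - <<'E'
from h import *
im=cv2.imread("pics/top0.png"); hsv=cv2.cvtColor(im,cv2.COLOR_BGR2HSV)
def cont(lo,hi,box,name):
    m=cv2.inRange(hsv,lo,hi); k=np.zeros_like(m); x0,y0,x1,y1=box; k[y0:y1,x0:x1]=m[y0:y1,x0:x1]
    for c in cv2.findContours(k,cv2.RETR_EXTERNAL,cv2.CHAIN_APPROX_NONE)[0]:
        if cv2.contourArea(c)>80:
            print(name,cv2.contourArea(c),cv2.approxPolyDP(c,2.5,True)[:,0].tolist())
cont((100,120,60),(125,255,255),(195,90,325,275),"hatch")
cont((100,120,60),(125,255,255),(315,200,395,265),"blue")
cont((5,80,90),(22,255,255),(400,215,450,260),"wood")
cont((90,5,100),(130,70,220),(395,150,475,225),"tray")
x0,y0=200,95
cv2.imwrite("pics/crop0.png",cv2.resize(im[y0:y0+200,x0:x0+270],None,fx=2.9,fy=2.9,interpolation=cv2.INTER_CUBIC))
w=cv2.imread("pics/wrist0.png"); cv2.imwrite("pics/w0.png",w)
E
```

```text
hatch 12257.0 [[221, 110], [206, 245], [297, 255], [308, 124], [294, 123], [290, 115]]
blue 364.5 [[376, 231], [359, 246], [368, 257], [386, 245]]
blue 361.0 [[333, 209], [322, 225], [332, 237], [344, 223]]
wood 395.0 [[439, 225], [434, 224], [415, 233], [415, 247], [440, 240]]
tray 2375.0 [[414, 161], [405, 207], [453, 217], [463, 170]]
```

View pics/crop0.png

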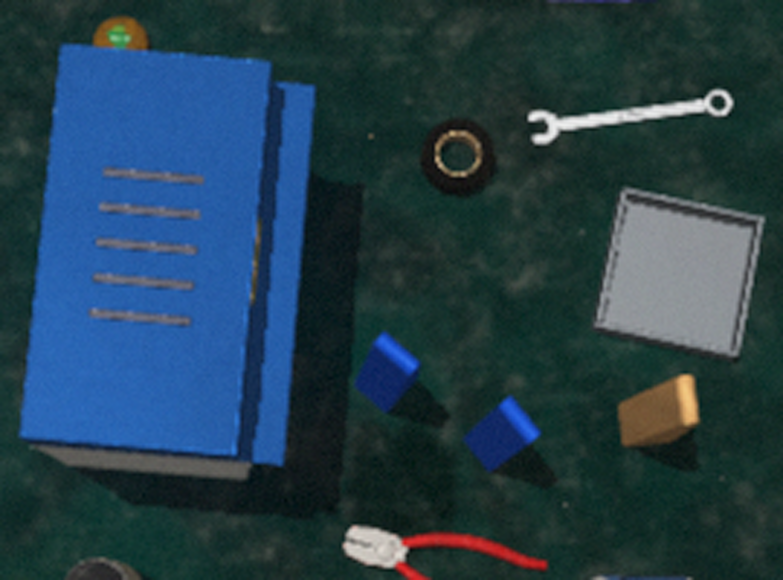

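The crop shows the wooden wedge standing. Its thin top strip is at px (436,224)–(440,241) and its foot edge at (413,236)–(414.5,249). The two blue wedges are look-alikes, and the tape at (358,148) and the pliers are clear of the route.

Run:
```python
from h import *
T=lambda p,z: atz("top",p,z)
L=[T((308.5,124),.174),T((297,255.5),.174)]
B=[T((221,110),.216),T((206,246),.216)]
print("flange",L,np.linalg.norm(L[0]-L[1])); print("back",B,np.linalg.norm(B[0]-B[1]))
d=(L[0]-L[1])[:2]; print("ang flange",np.degrees(np.arctan2(d[1],d[0])))
d=(B[0]-B[1])[:2]; print("ang back",np.degrees(np.arctan2(d[1],d[0])), "depth",(L[0]-B[0])[:2],(L[1]-B[1])[:2])
a,b=T((436,224.5),.148),T((439.6,241),.148); print("wedge top",a,b,np.linalg.norm(a-b))
a,b=T((413.5,235.5),0),T((415,248),0); print("wedge foot edge",a,b,np.linalg.norm(a-b))
t=[T(p,.022) for p in [(414,160.5),(405,207),(453.5,217.5),(463.5,170)]]; print("tray",np.mean(t,0),[np.linalg.norm(t[i]-t[i-1]) for i in range(4)],t)
for nm,p in dict(tape=(358,148),pl1=(320,285),pl2=(388,290),pl3=(384,305),tin=(237,297),bl1t=(340,216),bl2t=(381,238),yel=(358,320)).items(): print(nm,T(p,.01))
print("tin",T((235,293),.128))
print(cv2.imread("pics/wrist0.png").shape)
```

```text
flange [array([0.7231, 0.0689, 0.174 ]), array([0.4434, 0.0907, 0.174 ])] 0.28053137433009123
back [array([0.7356, 0.2476, 0.216 ]), array([0.4572, 0.2697, 0.216 ])] 0.2793501493056428
ang flange -4.4581815440400705
ang back -4.5239807965406875 depth [-0.0126 -0.1787] [-0.0138 -0.1789]
wedge top [ 0.5141 -0.2045  0.148 ] [ 0.4788 -0.2114  0.148 ] 0.0360080871650934
wedge foot edge [ 0.5091 -0.1872  0.    ] [ 0.4789 -0.1903  0.    ] 0.030350863427571945
tray [ 0.6197 -0.2339  0.022 ] [np.float64(0.12128676706452036), np.float64(0.11614404700969212), np.float64(0.11796449210615581), np.float64(0.1191115258060539)] [array([ 0.6881, -0.187 ,  0.022 ]), array([ 0.5744, -0.1635,  0.022 ]), array([ 0.5502, -0.2789,  0.022 ]), array([ 0.6661, -0.3063,  0.022 ])]
tape [ 0.721  -0.0535  0.01  ]
pl1 [0.3888 0.0376 0.01  ]
pl2 [ 0.378  -0.1225  0.01  ]
pl3 [ 0.3429 -0.1127  0.01  ]
tin [0.3598 0.2313 0.01  ]
bl1t [ 0.5533 -0.0095  0.01  ]
bl2t [ 0.5011 -0.1073  0.01  ]
yel [ 0.3079 -0.0514  0.01  ]
tin [0.3669 0.2215 0.128 ]
(480, 640, 3)
```

```bash
cat >> h.py <<'E'
from scipy.spatial.transform import Rotation as Ro
import math
def pose():
    o=monitor.get_obs(); return np.array(o["ee_pos"]),Ro.from_euler("xyz",o["tcp_rot"],degrees=True)
def tool(az,dec,yaz):
    "tool z toward azimuth az, declined dec; tool y horizontal along azimuth yaz (perp. to az)"
    a,e,y=np.radians([az,dec,yaz]); z=np.array([np.cos(a)*np.cos(e),np.sin(a)*np.cos(e),-np.sin(e)])
    y=np.array([np.cos(y),np.sin(y),0]); return Ro.from_matrix(np.c_[np.cross(y,z),y,z])
def plan(p1,R1,n=None,p0=None,R0=None,v=1.0):
    "constant row, repeated n times, from p0,R0 to p1,R1; prints row"
    if p0 is None: p0,R0=pose()
    p1=np.array(p1,float); rv=(R0.inv()*R1).as_rotvec()
    if n is None: n=max(1,int(np.ceil(max(np.linalg.norm(p1-p0)/.036/v,np.linalg.norm(rv)/.09/v))))
    E=Ro.from_rotvec(rv/n); S=np.zeros((3,3)); M=R0
    for k in range(n): S+=M.as_matrix(); M=M*E
    t=np.linalg.solve(S,p1-p0); row=np.r_[t/.04,rv/n/.1]
    M=R0;p=p0.copy();mid=[]
    for k in range(n):
        p=p+M.apply(t); M=M*E; mid.append(p.copy())
    print("n",n,"row"," ".join("%.2f"%v for v in row),"mid",mid[n//2])
    return p1,R1
YU=85.5; XU=np.array([np.cos(np.radians(YU)),np.sin(np.radians(YU)),0]); YUv=np.array([-XU[1],XU[0],0]); OU=np.array([.5914,.1845,0])
def U(x,y,z): return OU+XU*x+YUv*y+np.array([0,0,z])
E
python3 - <<'E'
from h import *
R=tool(101,45,11); d=R.apply([0,0,1]); g=np.array([.4975,-.208,.05])
pre=g-d*(.155+.10); print("pre",pre,"final",g-d*.155)
p,r=plan([.40,0,.42],tool(101,75,11))
p,r=plan(pre+[0,0,.05],R,p0=p,R0=r)
E
```

```text
pre [ 0.5319 -0.385   0.2303] final [ 0.5184 -0.3156  0.1596]
n 17 row -0.85 -0.30 -0.14 -0.09 0.14 0.64 mid [0.3566 0.2837 0.4322]
n 12 row -0.89 0.12 -0.15 0.00 0.44 0.00 mid [ 0.4787 -0.2337  0.3642]
```

Run:
```python
from h import *
p0,R0=pose()
R=tool(101,45,11); d=R.apply([0,0,1]); g=np.array([.4975,-.208,.05])
p,r=plan([.33,.06,.42],R0,n=14)
p,r=plan([.44,-.22,.36],tool(101,75,11),p0=p,R0=r,n=15)
p,r=plan(g-d*(.155+.10),R,p0=p,R0=r,n=8)
```

```text
n 14 row -0.54 -0.72 -0.03 0.00 0.00 0.00 mid [0.2528 0.2611 0.4132]
n 15 row -0.49 -0.21 0.04 -0.10 0.16 0.73 mid [ 0.4295 -0.076   0.3978]
n 8 row -0.69 0.18 0.09 0.00 0.65 0.00 mid [ 0.499  -0.3312  0.2898]
```

{"fn": "carry_out", "kwargs": {
  "targets": "-0.54 -0.72 -0.03 0 0 0 0.4;-0.54 -0.72 -0.03 0 0 0 0.4;-0.54 -0.72 -0.03 0 0 0 0.4;-0.54 -0.72 -0.03 0 0 0 0.4;-0.54 -0.72 -0.03 0 0 0 0.4;-0.54 -0.72 -0.03 0 0 0 0.4;-0.54 -0.72 -0.03 0 0 0 0.4;-0.54 -0.72 -0.03 0 0 0 0.4",
  "newtons": 40
}}

```text
time: 0.82
ee_pos: [0.2533, 0.2588, 0.4142]
tcp_rot: [180.0, 0.0, 164.2]
wrist_force: [0.7, 0.2, 0.2]
opening: 0.0598
grasp_force: 0.0
```

{"fn": "carry_out", "kwargs": {
  "targets": "-0.54 -0.72 -0.03 0 0 0 0.4;-0.54 -0.72 -0.03 0 0 0 0.4;-0.54 -0.72 -0.03 0 0 0 0.4;-0.54 -0.72 -0.03 0 0 0 0.4;-0.54 -0.72 -0.03 0 0 0 0.4;-0.54 -0.72 -0.03 0 0 0 0.4;-0.49 -0.21 0.04 -0.10 0.16 0.73 0.4;-0.49 -0.21 0.04 -0.10 0.16 0.73 0.4"
}}

```text
time: 1.48
ee_pos: [0.3633, 0.0291, 0.4182]
tcp_rot: [178.9, -1.9, 155.5]
wrist_force: [0.7, 1.5, 0.1]
opening: 0.0602
grasp_force: 0.0
```

{"fn": "carry_out", "kwargs": {
  "targets": "-0.49 -0.21 0.04 -0.10 0.16 0.73 0.4;-0.49 -0.21 0.04 -0.10 0.16 0.73 0.4;-0.49 -0.21 0.04 -0.10 0.16 0.73 0.4;-0.49 -0.21 0.04 -0.10 0.16 0.73 0.4;-0.49 -0.21 0.04 -0.10 0.16 0.73 0.4;-0.49 -0.21 0.04 -0.10 0.16 0.73 0.4;-0.49 -0.21 0.04 -0.10 0.16 0.73 0.4;-0.49 -0.21 0.04 -0.10 0.16 0.73 0.4"
}}

```text
time: 2.15
ee_pos: [0.4412, -0.1166, 0.3873]
tcp_rot: [178.0, -10.4, 122.2]
wrist_force: [-0.3, 0.5, 0.9]
opening: 0.0597
grasp_force: 0.0
```

{"fn": "carry_out", "kwargs": {
  "targets": "-0.49 -0.21 0.04 -0.10 0.16 0.73 0.4;-0.49 -0.21 0.04 -0.10 0.16 0.73 0.4;-0.49 -0.21 0.04 -0.10 0.16 0.73 0.4;-0.49 -0.21 0.04 -0.10 0.16 0.73 0.4;-0.49 -0.21 0.04 -0.10 0.16 0.73 0.4;0 0 0 0 0 0 0.4;0 0 0 0 0 0 0.4;0 0 0 0 0 0 0.4"
}}

```text
time: 2.82
ee_pos: [0.4407, -0.2173, 0.358]
tcp_rot: [179.9, -15.4, 101.1]
wrist_force: [-0.6, -0.2, 1.2]
opening: 0.06
grasp_force: 0.0
```

Tracking is excellent, so I'll move on to the pre-grasp pose.

{"fn": "carry_out", "kwargs": {
  "targets": "-0.69 0.18 0.09 0 0.65 0 0.4;-0.69 0.18 0.09 0 0.65 0 0.4;-0.69 0.18 0.09 0 0.65 0 0.4;-0.69 0.18 0.09 0 0.65 0 0.4;-0.69 0.18 0.09 0 0.65 0 0.4;-0.69 0.18 0.09 0 0.65 0 0.4;-0.69 0.18 0.09 0 0.65 0 0.4;-0.69 0.18 0.09 0 0.65 0 0.4"
}}

```text
time: 3.48
ee_pos: [0.5328, -0.3815, 0.2289]
tcp_rot: [179.7, -45.3, 101.4]
wrist_force: [0.5, -0.9, -1.2]
opening: 0.0597
grasp_force: 0.0
```

Run:
```python
from h import *
o=monitor.get_obs(); print(o["q"],o["ee_pos"],o["tcp_rot"])
c=get_calibration("wrist"); im=camera("wrist")[:,:,::-1].copy()
cv2.imwrite("pics/w1raw.png",im)
for P in [(.4975,-.208,.15),(.4975,-.208,0)]:
    u=proj("wrist",np.array(P),c); print(P,u); cv2.circle(im,tuple(int(v) for v in u),3,(0,0,255),-1)
cv2.imwrite("pics/w1.png",im)
R=tool(101,45,11); d=R.apply([0,0,1]); g=np.array([.4975,-.208,.05]); plan(g-d*.155,R)
```

```text
[-39.9782  42.9117  33.782  118.9726  26.6187  29.4291] [ 0.5328 -0.3815  0.2289] [179.6834 -45.2903 101.3845]
(0.4975, -0.208, 0.15) [317.5891 142.4102]
(0.4975, -0.208, 0) [317.6641 283.4293]
n 3 row 0.06 -0.01 0.75 -0.02 -0.07 -0.01 mid [ 0.5234 -0.3381  0.179 ]
```

View pics/w1.png

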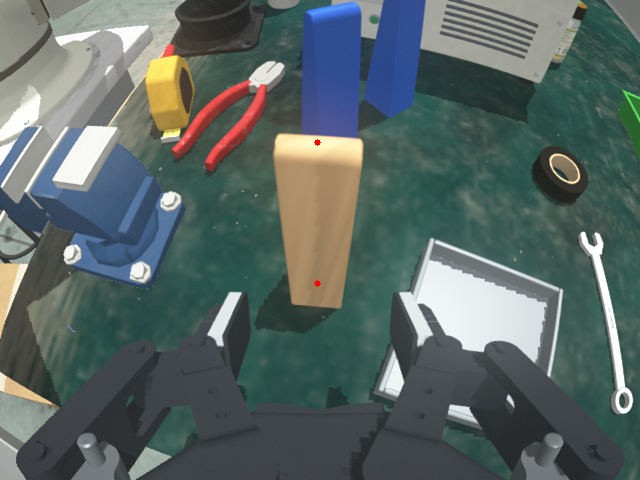

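The wrist view shows the wedge centred between the pads: its top edge spans (275–362,142), its foot is at (317,305), and my projected points fall on its axis. The grasp is aligned, so I'll advance 90 mm and close.

{"fn": "carry_out", "kwargs": {
  "targets": "0.04 0 0.5 0 -0.05 0 0.4;0.04 0 0.5 0 -0.05 0 0.4;0.04 0 0.5 0 -0.05 0 0.4;0.04 0 0.5 0 -0.05 0 0.4;0.02 0 0.25 0 0 0 0.4;0 0 0 0 0 0 -1;0 0 0 0 0 0 -1;0 0 0 0 0 0 -1",
  "newtons": 60
}}

```text
time: 4.2
ee_pos: [0.5192, -0.3144, 0.1711]
tcp_rot: [179.7, -44.0, 101.3]
wrist_force: [-0.6, -0.1, -1.3]
opening: 0.0356
grasp_force: 59.4
```

{"fn": "carry_out", "kwargs": {
  "targets": "0 0 0 0 0 0 -1;0 0 0 0 0 0 -1;0 0 0 0 0 0 -1;0 0 0 0 0 0 -1;0.35 0 -0.35 0 0 0 -1;0.35 0 -0.35 0 0 0 -1;0.35 0 -0.35 0 0 0 -1;0 0 0 0 0 0 -1"
}}

```text
time: 4.87
ee_pos: [0.5187, -0.3141, 0.2331]
tcp_rot: [179.6, -43.9, 101.3]
wrist_force: [-0.1, -0.1, -1.3]
opening: 0.0357
grasp_force: 59.8
```

Run:
```python
from h import *
o=monitor.get_obs(); print(o["q"],o["ee_pos"],o["tcp_rot"],o["wrist_force"],o["opening"],o["grasp_force"])
c=get_calibration("wrist"); im=camera("wrist")[:,:,::-1].copy(); cv2.imwrite("pics/w2raw.png",im)
hsv=cv2.cvtColor(im,cv2.COLOR_BGR2HSV); m=cv2.inRange(hsv,(8,60,90),(25,220,255)); 
for k in cv2.findContours(m,cv2.RETR_EXTERNAL,cv2.CHAIN_APPROX_NONE)[0]:
    if cv2.contourArea(k)>1500: print(cv2.contourArea(k),cv2.boundingRect(k),cv2.approxPolyDP(k,5,True)[:,0].tolist())
p,R=pose()
# wedge expected: foot at z= TCP lift
print("lift expected", o["ee_pos"][2]-(.05+.155*math.sin(math.radians(45))))
```

```text
[-36.1965  33.136   20.2941 112.2278  28.2383  33.5729] [ 0.5187 -0.3141  0.2331] [179.6102 -43.8576 101.2991] [-0.0981 -0.0588 -1.3406] 0.03569388056250664 59.824288096278906
35564.0 (218, 153, 215, 237) [[232, 168], [221, 185], [219, 230], [282, 383], [351, 389], [428, 243], [427, 183], [378, 173], [387, 166], [368, 160], [364, 173], [299, 169], [297, 158], [274, 153], [256, 160], [259, 166]]
3563.0 (86, 74, 94, 103) [[147, 74], [86, 168], [122, 112], [121, 129], [139, 175], [172, 169], [179, 125], [169, 96], [156, 88], [147, 119], [139, 116], [137, 102], [126, 108], [129, 98], [142, 95], [134, 94]]
lift expected 0.07349556630679902
```

```bash
cat >> h.py <<'E'
HG=.0596; DEC0=46.1
def wp(cx,cz,phi,yu=.108):
    "cap centre at unit (cx,cz) m, tilt phi deg foot-to-front -> TCP pose"
    f=np.radians(phi); u=XU*np.sin(f)+np.array([0,0,np.cos(f)]); R=tool(YU,DEC0+phi,YU-90)
    g=U(cx,yu,cz)-u*(.143-HG); return g-R.apply([0,0,1])*.155,R
def arc(th,phi,r=.170,yu=.108):
    return wp(.079-r*math.cos(th)-.007*math.sin(th),.171+r*math.sin(th)-.007*math.cos(th),phi,yu)
E
python3 - <<'E'
from h import *
T=lambda p,z: atz("top",p,z)
print("b2 foot",T((359,246),0),T((368,257),0),"top",T((376,231),.148),T((386,245),.148))
print("b1 foot",T((322,225),0),T((332,237),0),"top",T((333,209),.148),T((344,223),.148))
p0,R0=pose()
w1=wp(-.135,.335,12); print(w1[0])
p,r=plan(p0+[0,0,.12],R0,p0=p0,R0=R0,v=.7)
p,r=plan(*w1,p0=p,R0=r,v=.8)
p,r=plan(*wp(-.125,.146,12),p0=p,R0=r,v=.6)
p,r=plan(*wp(-.091,.146,12),p0=p,R0=r,v=.4); print(p)
E
```

```text
b2 foot [ 0.4827 -0.0557  0.    ] [ 0.4564 -0.0771  0.    ] top [ 0.499  -0.0761  0.148 ] [ 0.4693 -0.097   0.148 ]
b1 foot [0.5327 0.033  0.    ] [0.5039 0.009  0.    ] top [0.5455 0.0153 0.148 ] [ 0.5156 -0.0081  0.148 ]
[ 0.4654 -0.0406  0.385 ]
n 5 row 0.42 0.00 -0.43 0.00 0.00 0.00 mid [ 0.5186 -0.3141  0.303 ]
n 10 row 0.60 -0.09 0.37 -0.16 -0.21 0.22 mid [ 0.4778 -0.1525  0.3784]
n 9 row -0.25 0.00 0.46 0.00 0.00 0.00 mid [ 0.4658 -0.035   0.28  ]
n 3 row 0.24 0.00 0.15 0.00 0.00 0.00 mid [ 0.4679 -0.008   0.196 ]
[0.4688 0.0033 0.196 ]
```

Run:
```python
from h import *
p0,R0=pose(); Y=.132
p,r=plan(p0+[0,0,.12],R0,p0=p0,R0=R0,n=6)
p,r=plan(*wp(-.130,.335,12,Y),p0=p,R0=r,n=10); print(p)
p,r=plan(*wp(-.125,.146,12,Y),p0=p,R0=r,n=9); print(p)
p,r=plan(*wp(-.091,.146,12,Y),p0=p,R0=r,n=5); print(p)
```

```text
n 6 row 0.35 0.00 -0.36 0.00 0.00 0.00 mid [ 0.5186 -0.3141  0.311 ]
n 10 row 0.61 -0.14 0.38 -0.16 -0.21 0.22 mid [ 0.4634 -0.1491  0.3786]
[ 0.4418 -0.0337  0.385 ]
n 9 row -0.27 0.00 0.45 0.00 0.00 0.00 mid [ 0.442  -0.0309  0.28  ]
[ 0.4422 -0.0287  0.196 ]
n 5 row 0.14 0.00 0.09 0.00 0.00 0.00 mid [ 0.4438 -0.0084  0.196 ]
[0.4449 0.0052 0.196 ]
```

{"fn": "carry_out", "kwargs": {
  "targets": "0.35 0 -0.36 0 0 0 -1;0.35 0 -0.36 0 0 0 -1;0.35 0 -0.36 0 0 0 -1;0.35 0 -0.36 0 0 0 -1;0.35 0 -0.36 0 0 0 -1;0.35 0 -0.36 0 0 0 -1;0.61 -0.14 0.38 -0.16 -0.21 0.22 -1;0.61 -0.14 0.38 -0.16 -0.21 0.22 -1"
}}

```text
time: 5.58
ee_pos: [0.4978, -0.261, 0.3589]
tcp_rot: [-179.5, -41.7, 97.5]
wrist_force: [0.9, 0.1, -1.0]
opening: 0.0356
grasp_force: 59.7
```

{"fn": "carry_out", "kwargs": {
  "targets": "0.61 -0.14 0.38 -0.16 -0.21 0.22 -1;0.61 -0.14 0.38 -0.16 -0.21 0.22 -1;0.61 -0.14 0.38 -0.16 -0.21 0.22 -1;0.61 -0.14 0.38 -0.16 -0.21 0.22 -1;0.61 -0.14 0.38 -0.16 -0.21 0.22 -1;0.61 -0.14 0.38 -0.16 -0.21 0.22 -1;0.61 -0.14 0.38 -0.16 -0.21 0.22 -1;0.61 -0.14 0.38 -0.16 -0.21 0.22 -1"
}}

```text
time: 6.25
ee_pos: [0.4423, -0.0329, 0.3825]
tcp_rot: [-179.5, -31.8, 85.1]
wrist_force: [1.5, -1.2, -2.1]
opening: 0.0358
grasp_force: 59.7
```

Run:
```python
from h import *
o=monitor.get_obs(); print(o["q"],o["ee_pos"],o["tcp_rot"],o["wrist_force"],o["opening"])
Y=.132
c=get_calibration("wrist"); im=camera("wrist")[:,:,::-1].copy()
for P in [U(-.105,.14,.171),U(-.105,0,.171),U(-.075,.14,.17),U(-.105,-.14,.171)]:
    u=proj("wrist",P,c); cv2.circle(im,tuple(int(v) for v in u),3,(0,0,255),-1); print(u)
cv2.imwrite("pics/w3.png",im)
p,r=plan(*wp(-.125,.146,12,Y),n=9); print(p)
p,r=plan(*wp(-.091,.146,12,Y),p0=p,R0=r,n=5); print(p)
```

```text
[-11.8105  -7.9406  -6.9571  95.8781  31.5071  81.565 ] [ 0.4423 -0.0329  0.3825] [-179.4591  -31.8422   85.0886] [ 1.4926 -1.1798 -2.0957] 0.03582620503668789
[309.2081 263.9701]
[517.4898 260.9306]
[309.5255 217.9696]
[647.0152 256.1278]
n 9 row -0.27 0.00 0.44 -0.01 0.00 -0.01 mid [ 0.4418 -0.0291  0.2794]
[ 0.4422 -0.0287  0.196 ]
n 5 row 0.14 0.00 0.09 0.00 0.00 0.00 mid [ 0.4438 -0.0084  0.196 ]
[0.4449 0.0052 0.196 ]
```

View pics/w3.png

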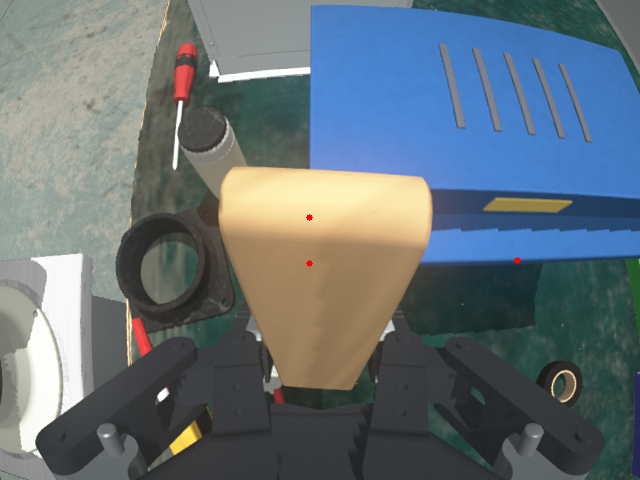

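The wrist view shows the hatch's left edge at col 311 and the lip's front edge at row 261. My projected lip point (517,261) lies on that edge, so the unit pose is good. The knuckles look wide, so I'll check them against the blue wedge before descending.

Run:
```python
from h import *
c=get_calibration("wrist"); p,R=pose()
for px in [(60,430),(38,450),(100,440),(180,345),(590,420),(540,450)]:
    o,d=ray("wrist",px,c); o=R.inv().apply(o-p); d=R.inv().apply(d)
    print(px,[(o+d*(x-o[0])/d[0]).round(3) for x in (.0,.02)])
```

```text
(60, 430) [array([ 0.   , -0.073,  0.089]), array([ 0.02 , -0.053,  0.073])]
(38, 450) [array([ 0.   , -0.076,  0.08 ]), array([ 0.02 , -0.055,  0.067])]
(100, 440) [array([ 0.   , -0.059,  0.089]), array([ 0.02 , -0.043,  0.074])]
(180, 345) [array([ 0.   , -0.052,  0.141]), array([ 0.02 , -0.038,  0.111])]
(590, 420) [array([0.   , 0.078, 0.092]), array([0.02 , 0.057, 0.075])]
(540, 450) [array([0.   , 0.056, 0.086]), array([0.02 , 0.041, 0.071])]
```

Run:
```python
from h import *
p,r=plan(*wp(-.123,.146,12,.137),n=10); print(p)
p,r=plan(*wp(-.091,.146,12,.128),p0=p,R0=r,n=6); print(p)
```

```text
n 10 row -0.24 -0.01 0.40 -0.00 0.00 -0.01 mid [ 0.4389 -0.0277  0.271 ]
[ 0.4374 -0.0263  0.196 ]
n 6 row 0.11 0.04 0.07 0.00 0.00 0.00 mid [ 0.445  -0.0055  0.196 ]
[0.4489 0.0049 0.196 ]
```

{"fn": "carry_out", "kwargs": {
  "targets": "-0.24 -0.03 0.40 0 0 -0.01 -1;-0.24 -0.03 0.40 0 0 -0.01 -1;-0.24 -0.03 0.40 0 0 -0.01 -1;-0.24 -0.01 0.40 0 0 -0.01 -1;-0.24 0 0.40 0 0 -0.01 -1;-0.24 0 0.40 0 0 -0.01 -1;-0.24 0 0.40 0 0 -0.01 -1;-0.24 0 0.40 0 0 -0.01 -1"
}}

```text
time: 6.97
ee_pos: [0.4377, -0.0312, 0.2322]
tcp_rot: [-179.7, -31.9, 85.7]
wrist_force: [-0.2, 0.5, -2.4]
opening: 0.0359
grasp_force: 60.6
```

{"fn": "carry_out", "kwargs": {
  "targets": "-0.24 0 0.40 0 0 0 -1;-0.24 0 0.40 0 0 0 -1;0.11 0.04 0.07 0 0 0 -1;0.11 0.04 0.07 0 0 0 -1;0.11 0.04 0.07 0 0 0 -1;0.11 0.04 0.07 0 0 0 -1;0.11 0.04 0.07 0 0 0 -1;0.11 0.04 0.07 0 0 0 -1"
}}

```text
time: 7.63
ee_pos: [0.4501, 0.0008, 0.1972]
tcp_rot: [-179.8, -31.9, 85.8]
wrist_force: [0.5, -0.7, -1.9]
opening: 0.0352
grasp_force: 60.0
```

Run:
```python
from h import *
o=monitor.get_obs(); print(o["q"],o["ee_pos"],o["tcp_rot"],o["wrist_force"],o["opening"])
c=get_calibration("wrist"); im=camera("wrist")[:,:,::-1].copy(); cv2.imwrite("pics/w4.png",im)
im=camera("top")[:,:,::-1]; cv2.imwrite("pics/t4.png",im)
Y=.128; p,r=plan(*arc(0.03,12,yu=Y),n=4)
S=[(.3,20),(.6,28),(.95,34)]
for t,f in S: p,r=plan(*arc(t,f,yu=Y),p0=p,R0=r,n=6)
p,r=plan(*arc(1.1,20,yu=.108),p0=p,R0=r,n=6)
p,r=plan(*arc(1.1,0,yu=.108),p0=p,R0=r,n=6)
```

```text
[ -7.4153  -6.1495 -25.922   72.4272  31.8373  86.0893] [0.4501 0.0008 0.1972] [-179.8419  -31.9049   85.8228] [ 0.4951 -0.7233 -1.8575] 0.03521957197110713
n 4 row 0.09 -0.01 -0.10 -0.02 -0.00 0.01 mid [0.4492 0.0038 0.2136]
n 6 row 0.17 0.00 -0.19 0.00 -0.23 -0.00 mid [0.4495 0.0129 0.2585]
n 6 row 0.20 -0.00 -0.19 0.00 -0.23 -0.00 mid [0.4514 0.0373 0.3175]
n 6 row 0.25 -0.00 -0.16 0.00 -0.17 0.00 mid [0.4547 0.0794 0.3719]
n 6 row 0.01 0.08 0.03 -0.00 0.41 -0.00 mid [0.4695 0.0969 0.3846]
n 6 row -0.14 -0.00 0.09 -0.00 0.58 0.00 mid [0.4753 0.0855 0.3599]
```

View pics/w4.png

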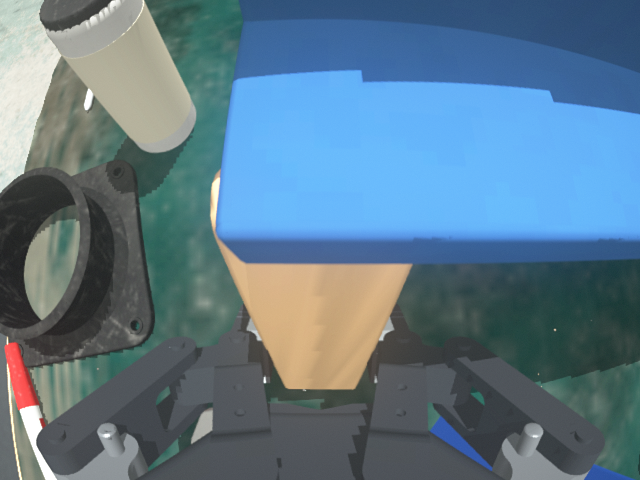

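The view shows the wedge's thin end under the lip (hem edge at rows 240–262) with its left edge peeking out at col 213, as planned. The blue look-alike at (500,460) is still clear, so I'll lift along the arc.

{"fn": "carry_out", "kwargs": {
  "targets": "0.09 0 -0.10 0 0 0 -1;0.09 0 -0.10 0 0 0 -1;0.09 0 -0.10 0 0 0 -1;0.09 0 -0.10 0 0 0 -1;0.17 0 -0.19 0 -0.23 0 -1;0.17 0 -0.19 0 -0.23 0 -1;0.17 0 -0.19 0 -0.23 0 -1;0.17 0 -0.19 0 -0.23 0 -1"
}}

```text
time: 8.4
ee_pos: [0.4507, 0.0125, 0.2591]
tcp_rot: [-179.8, -26.5, 85.8]
wrist_force: [-1.8, -0.9, -4.8]
opening: 0.0353
grasp_force: 60.3
```

Run:
```python
from h import *
o=monitor.get_obs(); print(o["ee_pos"],o["tcp_rot"],o["wrist_force"],o["torque"],o["opening"],o["grasp_force"])
cv2.imwrite("pics/t5.png",camera("top")[:,:,::-1])
im=camera("side")[:,:,::-1]; cv2.imwrite("pics/s5.png",im)
Y=.128; p,r=plan(*arc(.3,20,yu=Y),n=2)
```

```text
[0.4507 0.0125 0.2591] [-179.8126  -26.4888   85.8006] [-1.8151 -0.8505 -4.7521] [-0.9972  0.1581  0.0785] 0.03528305974449077 60.262652887031436
n 2 row 0.16 -0.02 -0.17 -0.02 -0.23 0.03 mid [0.4499 0.0183 0.2779]
```

The wrist force is about 3 N extra downward, so the lip is being lifted. I'll continue along the arc.

{"fn": "carry_out", "kwargs": {
  "targets": "0.17 0 -0.18 0 -0.23 0 -1;0.17 0 -0.18 0 -0.23 0 -1;0.20 0 -0.19 0 -0.23 0 -1;0.20 0 -0.19 0 -0.23 0 -1;0.20 0 -0.19 0 -0.23 0 -1;0.20 0 -0.19 0 -0.23 0 -1;0.20 0 -0.19 0 -0.23 0 -1;0.20 0 -0.19 0 -0.23 0 -1"
}}

```text
time: 9.17
ee_pos: [0.4536, 0.0474, 0.3375]
tcp_rot: [-179.8, -16.0, 85.8]
wrist_force: [-0.0, 0.3, -5.5]
opening: 0.0355
grasp_force: 60.2
```

Run:
```python
from h import *
o=monitor.get_obs(); print(o["q"],o["ee_pos"],o["tcp_rot"],o["wrist_force"],o["opening"])
im=camera("side")[:,:,::-1]; t=camera("top")[:,:,::-1]
w=camera("wrist")[:,:,::-1]
A=cv2.resize(t[80:320,190:480],(400,331)); B=cv2.resize(w,(400,300))
can=np.zeros((331,800,3),np.uint8); can[:,:400]=A; can[:300,400:]=B; cv2.imwrite("pics/m6.png",can)
Y=.128; p,r=plan(*arc(.95,34,yu=Y),n=7); print(p)
p,r=plan(*arc(1.1,20,yu=.108),p0=p,R0=r,n=6)
```

```text
[  2.1296  -9.8603 -12.1735  86.0612  15.8918  96.4853] [0.4536 0.0474 0.3375] [-179.8374  -15.9718   85.8485] [-0.0041  0.2943 -5.4974] 0.03548956881880132
n 7 row 0.21 -0.01 -0.14 -0.00 -0.15 0.01 mid [0.455  0.0745 0.3674]
[0.456  0.096  0.3888]
n 6 row 0.01 0.08 0.03 -0.00 0.41 -0.00 mid [0.4695 0.0969 0.3846]
```

View pics/m6.png

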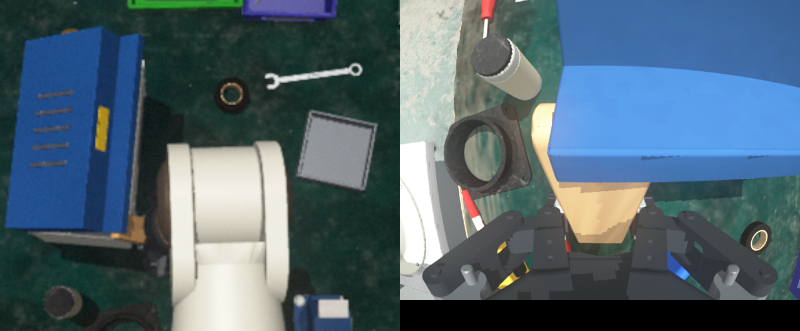

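The hatch is lifted partway (the front box face shows in the top view) and the wedge is seated under the lip, so I'll continue.

{"fn": "carry_out", "kwargs": {
  "targets": "0.21 0 -0.14 0 -0.15 0 -1;0.21 0 -0.14 0 -0.15 0 -1;0.21 0 -0.14 0 -0.15 0 -1;0.21 0 -0.14 0 -0.15 0 -1;0.21 0 -0.14 0 -0.15 0 -1;0.21 0 -0.14 0 -0.15 0 -1;0.21 0 -0.14 0 -0.15 0 -1;0 0 0 0 0 0 -1"
}}

```text
time: 9.98
ee_pos: [0.4574, 0.096, 0.3898]
tcp_rot: [-179.9, -10.1, 86.0]
wrist_force: [-0.4, -2.6, -2.6]
opening: 0.0359
grasp_force: 60.5
```

Run:
```python
from h import *
o=monitor.get_obs(); print(o["q"],o["ee_pos"],o["tcp_rot"],o["wrist_force"],o["opening"])
p,r=plan(*arc(1.1,20,yu=.108),n=8); print(p)
p,r=plan(*arc(1.1,0,yu=.108),p0=p,R0=r,n=8); print(p)
p,r=plan(*arc(1.0,0,r=.172,yu=.108),p0=p,R0=r,n=4); print(p)
```

```text
[  9.5307  -8.0559  -4.5328  91.2217   9.7923 103.7676] [0.4574 0.096  0.3898] [-179.9162  -10.0562   85.953 ] [-0.4433 -2.611  -2.5569] 0.03589696102173282
n 8 row 0.00 0.06 0.02 -0.00 0.30 0.01 mid [0.4691 0.0968 0.3853]
[0.4762 0.0976 0.3827]
n 8 row -0.10 -0.00 0.07 -0.00 0.44 0.00 mid [0.4753 0.0861 0.3614]
[0.475  0.0815 0.3476]
n 4 row -0.10 -0.00 -0.03 0.00 0.00 0.00 mid [0.474  0.0699 0.3421]
[0.4737 0.0661 0.3402]
```

{"fn": "carry_out", "kwargs": {
  "targets": "0 0.06 0.02 0 0.30 0 -1;0 0.06 0.02 0 0.30 0 -1;0 0.06 0.02 0 0.30 0 -1;0 0.06 0.02 0 0.30 0 -1;0 0.06 0.02 0 0.30 0 -1;0 0.06 0.02 0 0.30 0 -1;0 0.06 0.02 0 0.30 0 -1;0 0.06 0.02 0 0.30 0 -1"
}}

```text
time: 10.65
ee_pos: [0.4764, 0.095, 0.3819]
tcp_rot: [-179.8, -23.9, 85.8]
wrist_force: [-2.5, -2.6, -3.9]
opening: 0.0356
grasp_force: 60.6
```

{"fn": "carry_out", "kwargs": {
  "targets": "-0.10 0 0.07 0 0.44 0 -1;-0.10 0 0.07 0 0.44 0 -1;-0.10 0 0.07 0 0.44 0 -1;-0.10 0 0.07 0 0.44 0 -1;-0.10 0 0.07 0 0.44 0 -1;-0.10 0 0.07 0 0.44 0 -1;-0.10 0 0.07 0 0.44 0 -1;-0.10 0 0.07 0 0.44 0 -1"
}}

```text
time: 11.32
ee_pos: [0.4753, 0.0801, 0.3457]
tcp_rot: [-179.8, -44.1, 85.7]
wrist_force: [0.2, -1.7, -4.6]
opening: 0.0354
grasp_force: 60.6
```

Run:
```python
from h import *
o=monitor.get_obs(); print(o["q"],o["ee_pos"],o["tcp_rot"],o["wrist_force"],o["torque"],o["opening"])
p,r=plan(*arc(1.0,0,r=.172,yu=.108),n=4); print(p)
w=camera("wrist")[:,:,::-1]; cv2.imwrite("pics/w7.png",w)
s=camera("side")[:,:,::-1]; cv2.imwrite("pics/s7.png",s)
A=cv2.resize(w,(400,300)); B=cv2.resize(s[150:390,180:500],(400,300)); cv2.imwrite("pics/m7.png",np.hstack([A,B]))
```

```text
[  0.3266  -8.2733 -12.9094  81.2379  43.9378  96.1835] [0.4753 0.0801 0.3457] [-179.7596  -44.0911   85.7107] [ 0.2035 -1.6696 -4.6032] [-1.3704  0.0751  0.047 ] 0.03542967989133258
n 4 row -0.09 -0.00 -0.04 -0.02 -0.01 0.01 mid [0.4741 0.0696 0.3416]
[0.4737 0.0661 0.3402]
```

View pics/m7.png

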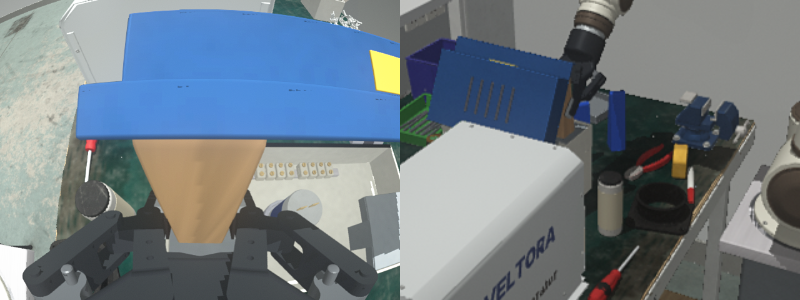

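The wrist view (left half) shows the wedge under the lip with the compartment open. The capacitor top is at about (292,205) in the half-scale picture, and a terminal strip is visible behind it. I'll lower the wedge.

Run:
```python
from h import *
p,r=plan(*arc(1.0,0,r=.172,yu=.108),n=4)
p,r=plan(*wp(-.027,.165+.145,0),p0=p,R0=r,n=2); print(p)
p,r=plan(*wp(-.0275,.165+.143,0),p0=p,R0=r,n=2); print(p)
```

```text
n 4 row -0.08 -0.00 -0.04 -0.02 -0.01 0.00 mid [0.4741 0.0695 0.3415]
n 2 row -0.08 0.00 -0.04 0.00 0.00 0.00 mid [0.4732 0.0589 0.3383]
[0.4732 0.0589 0.3383]
n 2 row -0.02 -0.00 0.01 0.00 0.00 0.00 mid [0.4731 0.0584 0.3363]
[0.4731 0.0584 0.3363]
```

{"fn": "carry_out", "kwargs": {
  "targets": "-0.09 0 -0.04 0 0 0 -1;-0.09 0 -0.04 0 0 0 -1;-0.09 0 -0.04 0 0 0 -1;-0.09 0 -0.04 0 0 0 -1;0 0 0 0 0 0 -1;0 0 0 0 0 0 -1;0 0 0 0 0 0 -1;0 0 0 0 0 0 -1"
}}

```text
time: 12.08
ee_pos: [0.4742, 0.0657, 0.3409]
tcp_rot: [-179.8, -44.0, 85.7]
wrist_force: [-1.9, -3.5, -3.5]
opening: 0.0352
grasp_force: 60.8
```

Run:
```python
from h import *
o=monitor.get_obs(); print(o["ee_pos"],o["tcp_rot"],o["wrist_force"],o["torque"],o["opening"])
p,r=plan(*wp(-.027,.165+.145,0),n=4); print(p)
```

```text
[0.4742 0.0657 0.3409] [-179.7849  -44.0046   85.7389] [-1.9225 -3.5327 -3.4894] [-1.2614  0.0967  0.092 ] 0.035168552402860896
n 4 row -0.04 -0.00 -0.02 -0.02 -0.00 0.01 mid [0.4734 0.0606 0.3389]
[0.4732 0.0589 0.3383]
```

{"fn": "carry_out", "kwargs": {
  "targets": "-0.04 0 -0.02 0 0 0 -1;-0.04 0 -0.02 0 0 0 -1;-0.04 0 -0.02 0 0 0 -1;-0.04 0 -0.02 0 0 0 -1;0 0 0 0 0 0 -1;0 0 0 0 0 0 -1;0 0 0 0 0 0 -1;0 0 0 0 0 0 -1"
}}

```text
time: 12.75
ee_pos: [0.4737, 0.0588, 0.3385]
tcp_rot: [-179.7, -44.0, 85.7]
wrist_force: [-0.7, -0.5, -5.3]
opening: 0.0351
grasp_force: 60.5
```

Run:
```python
from h import *
o=monitor.get_obs(); print(o["ee_pos"],o["tcp_rot"],o["wrist_force"],o["torque"],o["opening"])
p,R=pose(); g=p+R.apply([0,0,.155]); print("foot z",g[2]-HG, "unit x",(g-OU)@XU,"y",(g-OU)@YUv)
plan(p-[0,0,.003],R,n=3)
plan(p-XU*.002,R,n=2)
```

```text
[0.4737 0.0588 0.3385] [-179.7451  -43.9987   85.716 ] [-0.6982 -0.5468 -5.2933] [-1.4116  0.1328  0.0641] 0.035126354108159556
foot z 0.16738109730649486 unit x -0.02685070048164958 y 0.10861433214262994
n 3 row -0.02 0.00 0.02 0.00 0.00 0.00 mid [0.4737 0.0588 0.3365]
n 2 row -0.02 -0.00 -0.02 0.00 0.00 0.00 mid [0.4735 0.0568 0.3385]
```

{"fn": "carry_out", "kwargs": {
  "targets": "-0.02 0 0.015 0 0 0 -1;-0.02 0 0.015 0 0 0 -1;-0.02 0 0.02 0 0 0 -1;0 0 0 0 0 0 -1;0 0 0 0 0 0 -1;0 0 0 0 0 0 -1;0 0 0 0 0 0 -1;0 0 0 0 0 0 -1"
}}

```text
time: 13.42
ee_pos: [0.4737, 0.0584, 0.3355]
tcp_rot: [-179.8, -44.0, 85.7]
wrist_force: [1.1, -3.9, -2.9]
opening: 0.0356
grasp_force: 61.0
```

Run:
```python
from h import *
o=monitor.get_obs(); print(o["ee_pos"],o["tcp_rot"],o["wrist_force"],o["torque"],o["opening"])
p,R=pose(); g=p+R.apply([0,0,.155]); print("foot z",g[2]-HG, "unit x",(g-OU)@XU,"y",(g-OU)@YUv)
```

```text
[0.4737 0.0584 0.3355] [-179.7669  -44.0032   85.7243] [ 1.0583 -3.8999 -2.853 ] [-1.1739  0.0802 -0.1496] 0.03564922084536767
foot z 0.1644000164308964 unit x -0.027228095895448702 y 0.10851558443047787
```

{"fn": "carry_out", "kwargs": {
  "targets": "-0.015 0 -0.015 0 0 0 -1;-0.015 0 -0.015 0 0 0 -1;-0.01 0 -0.01 0 0 0 -1;0 0 0 0 0 0 -1;0 0 0 0 0 0 -1;0 0 0 0 0 0 -1;0 0 0 0 0 0 -1;0 0 0 0 0 0 -1"
}}

```text
time: 14.08
ee_pos: [0.4734, 0.0562, 0.3355]
tcp_rot: [-179.7, -44.0, 85.7]
wrist_force: [-0.5, -1.2, -4.9]
opening: 0.0355
grasp_force: 60.5
```

Run:
```python
from h import *
for i in range(1):
    o=monitor.get_obs(); print(o["ee_pos"],o["tcp_rot"],o["wrist_force"],o["torque"],o["opening"])
p,R=pose(); g=p+R.apply([0,0,.155]); print("foot z",g[2]-HG, "unit x",(g-OU)@XU,"y",(g-OU)@YUv)
w=camera("wrist")[:,:,::-1]; s=camera("side")[:,:,::-1]; cv2.imwrite("pics/w8.png",w);cv2.imwrite("pics/s8.png",s)
A=cv2.resize(w[100:420,150:480],(400,388)); B=cv2.resize(s[170:325,240:400],(400,388)); cv2.imwrite("pics/m8.png",np.hstack([A,B]))
```

```text
[0.4734 0.0562 0.3355] [-179.7464  -44.0004   85.7126] [-0.4953 -1.214  -4.8526] [-1.3118  0.0915  0.1635] 0.03548438211601925
foot z 0.16435568270219264 unit x -0.029485913736235308 y 0.1086152681750619
```

View pics/m8.png

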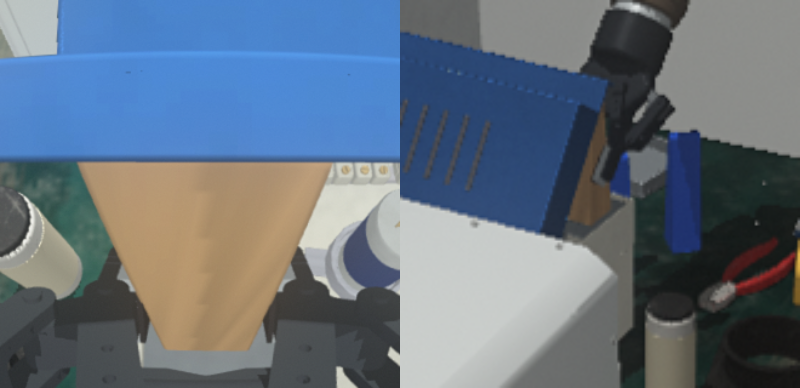

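The side crop shows the wedge on the left ledge area with its end under the lip. The force is now mostly vertical, so the hem is engaged. I'll lower the last bit onto the ledge.

{"fn": "carry_out", "kwargs": {
  "targets": "-0.015 0 0.015 0 0 0 -1;-0.015 0 0.015 0 0 0 -1;0 0 0 0 0 0 -1;0 0 0 0 0 0 -1;0 0 0 0 0 0 -1;0 0 0 0 0 0 -1"
}}

```text
schema error: expected 8 rows
```

{"fn": "carry_out", "kwargs": {
  "targets": "-0.01 0 0.01 0 0 0 -1;-0.01 0 0.01 0 0 0 -1;0 0 0 0 0 0 -1;0 0 0 0 0 0 -1;0 0 0 0 0 0 -1;0 0 0 0 0 0 -1;0 0 0 0 0 0 -1;0 0 0 0 0 0 -1"
}}

```text
time: 14.85
ee_pos: [0.4736, 0.0561, 0.3346]
tcp_rot: [-179.8, -44.0, 85.8]
wrist_force: [0.6, -2.8, 0.1]
opening: 0.0353
grasp_force: 61.1
```

{"fn": "carry_out", "kwargs": {
  "targets": "0 0 0 0 0 0 0.1;0 0 0 0 0 0 0.1;0 0 0 0 0 0 0.1;0 0 0 0 0 0 0.1;0 0 0 0 0 0 0.1;0 0 0 0 0 0 0.1;0 0 0 0 0 0 0.1;0 0 0 0 0 0 0.1"
}}

```text
time: 15.52
ee_pos: [0.4735, 0.0562, 0.3344]
tcp_rot: [-179.8, -44.0, 85.7]
wrist_force: [0.0, 0.2, -0.6]
opening: 0.0467
grasp_force: 0.0
```

Run:
```python
from h import *
o=monitor.get_obs(); print(o["q"],o["ee_pos"],o["tcp_rot"],o["wrist_force"],o["opening"],o["grasp_force"])
c=get_calibration("wrist"); w=camera("wrist")[:,:,::-1]; cv2.imwrite("pics/w9.png",w)
w8=cv2.imread("pics/w8.png"); print("diff blue region",np.abs(w[60:200].astype(int)-w8[60:200]).mean(), "wood",np.abs(w[220:360,250:400].astype(int)-w8[220:360,250:400]).mean())
b=cv2.inRange(cv2.cvtColor(w,cv2.COLOR_BGR2HSV),(95,120,60),(125,255,255)); b8=cv2.inRange(cv2.cvtColor(w8,cv2.COLOR_BGR2HSV),(95,120,60),(125,255,255))
for col in (220,300,400,500): print(col,np.where(b8[:300,col])[0].max(),np.where(b[:300,col])[0].max())
p,R=pose(); plan(p-R.apply([0,0,.11]),R,n=8)
```

```text
[ -2.5877  -7.4394 -13.3673  82.7772  43.9884  92.1174] [0.4735 0.0562 0.3344] [-179.7555  -44.003    85.7191] [ 0.0064  0.2131 -0.6486] 0.0466806710278747 0.0
diff blue region 3.5877418154761904 wood 11.273349206349206
220 232 245
300 232 245
400 232 245
500 232 244
n 8 row 0.00 0.00 -0.34 0.00 0.00 0.00 mid [0.4702 0.0085 0.3838]
```

{"fn": "carry_out", "kwargs": {
  "targets": "0 0 -0.2 0 0 0 0.1;0 0 -0.3 0 0 0 0.1;0 0 -0.4 0 0 0 0.1;0 0 -0.4 0 0 0 0.1;0 0 -0.4 0 0 0 0.1;0 0 -0.4 0 0 0 0.1;0 0 -0.4 0 0 0 0.1;0 0 -0.4 0 0 0 0.1"
}}

```text
time: 16.23
ee_pos: [0.4677, -0.0251, 0.4189]
tcp_rot: [-179.8, -44.0, 85.7]
wrist_force: [0.8, 0.7, -0.7]
opening: 0.0471
grasp_force: 0.0
```

Run:
```python
from h import *
o=monitor.get_obs(); print(o["q"],o["ee_pos"],o["tcp_rot"],o["wrist_force"],o["opening"],o["grasp_force"])
c=get_calibration("wrist"); w=camera("wrist")[:,:,::-1].copy(); cv2.imwrite("pics/w10.png",w)
np.save("w10.npy",np.array([c["fx"],c["fy"],c["cx"],c["cy"]])); np.save("w10v.npy",np.array(c["view"]))
for n,P in dict(foot=U(-.028,.1086,.165),cap=U(-.028,.1086,.315),lip=U(-.028,0,.314),rim=U(-.075,0,.17)).items():
    u=proj("wrist",P,c); print(n,u); cv2.circle(w,tuple(int(v) for v in u),3,(0,0,255),-1)
cv2.imwrite("pics/w10m.png",w)
```

```text
[-12.4921  -3.0341  -0.1154 101.0682  43.4002  78.4388] [ 0.4677 -0.0251  0.4189] [-179.7954  -44.0083   85.7387] [ 0.8252  0.7158 -0.7   ] 0.04710078164928705 0.0
foot [320.5146 270.8578]
cap [320.4936 147.903 ]
lip [527.46   159.5821]
rim [456.4621 322.1005]
```

View pics/w10m.png

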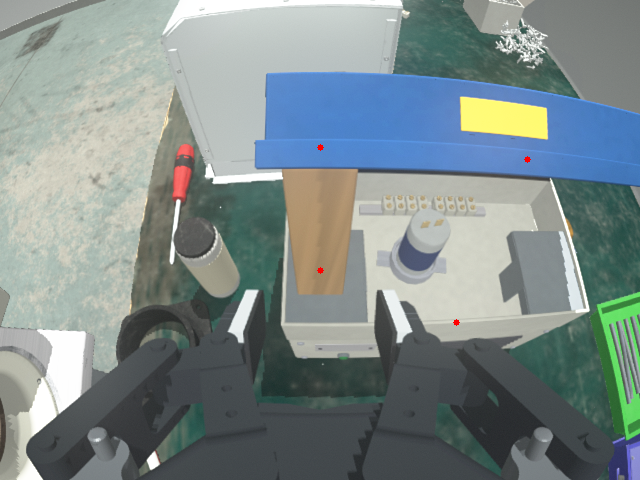

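The hatch stays propped. The wedge stands on the left ledge (foot at about (320,275), top under the lip at (320,160)), and the capacitor stands in its cup with its top at (430,228) and cup at (416,265).

Run:
```python
from h import *
c=get_calibration("wrist"); im=cv2.imread("pics/w10.png"); hsv=cv2.cvtColor(im,cv2.COLOR_BGR2HSV)
m=cv2.inRange(hsv,(105,60,40),(130,255,200)); k=np.zeros_like(m); k[200:300,380:470]=m[200:300,380:470]
cs=max(cv2.findContours(k,cv2.RETR_EXTERNAL,cv2.CHAIN_APPROX_NONE)[0],key=cv2.contourArea); print("sleeve",cv2.boundingRect(cs),cv2.approxPolyDP(cs,2,True)[:,0].tolist())
un=lambda P:np.array([(P-OU)@XU,(P-OU)@YUv,P[2]])
for nm,px,z in [("top",(428.5,227),.192),("cup",(416,264),.136),("strapbase",(414,262),.128)]:
    P=atz("wrist",px,z,c); print(nm,P,un(P))
for nm,px,z in [("rimFrontLeft",(284,334),.17),("ledge inner rear",(364,231),.165),("ledge inner front",(367,318),.165)]:
    print(nm,un(atz("wrist",px,z,c)))
x0,y0=370,180
cv2.imwrite("pics/cap.png",cv2.resize(im[y0:y0+130,x0:x0+130],None,fx=4.5,fy=4.5,interpolation=cv2.INTER_CUBIC))
```

```text
sleeve (399, 235, 40, 36) [[405, 235], [399, 249], [401, 260], [412, 269], [426, 268], [438, 252], [424, 254], [415, 250]]
top [0.5714 0.1849 0.192 ] [-0.0012  0.02    0.192 ]
cup [0.5724 0.1763 0.136 ] [-0.0097  0.0183  0.136 ]
strapbase [0.5733 0.1818 0.128 ] [-0.0041  0.0178  0.128 ]
rimFrontLeft [-0.0832  0.1354  0.17  ]
ledge inner rear [0.0093 0.07   0.165 ]
ledge inner front [-0.0688  0.0709  0.165 ]
```

View pics/cap.png

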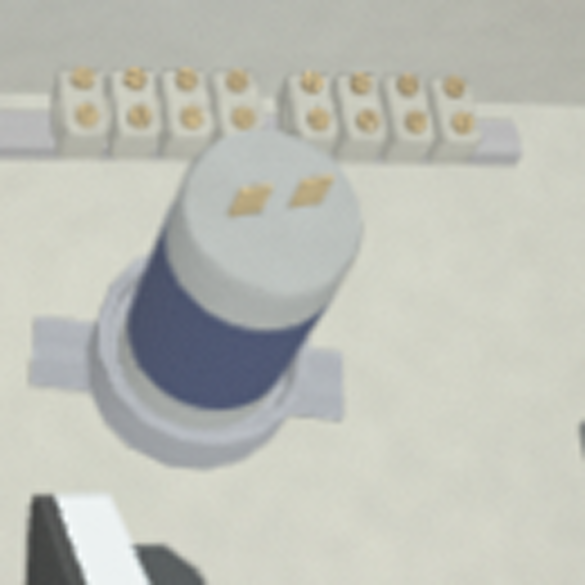

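Run:
```python
from h import *
c=get_calibration("wrist"); un=lambda P:np.array([(P-OU)@XU,(P-OU)@YUv,P[2]])
P=atz("wrist",(430.7,227.8),.192,c); Q=atz("wrist",(413.8,258.9),.136,c); print(P,un(P),Q,un(Q))
C=(P+Q)/2; C[2]=.180; print("C",C)
np.save("C.npy",C)
p0,R0=pose(); Ra=R0*Ro.from_rotvec([0,0,-.098*16]); print("after 16 rows rpy",Ra.as_euler("xyz",degrees=True))
R=tool(100,40,190); d=R.apply([0,0,1])
pre=C-d*(.155+.105); print("pre",pre,"fin",C-d*.155)
plan(pre,R,p0=p0,R0=Ra)
```

```text
[0.5731 0.184  0.192 ] [-0.0019  0.0182  0.192 ] [0.5712 0.1816 0.136 ] [-0.0044  0.0199  0.136 ]
C [0.5722 0.1828 0.18  ]
after 16 rows rpy [136.0135  -0.1328 175.7249]
pre [ 0.6068 -0.0133  0.3471] fin [0.5928 0.0659 0.2796]
n 20 row -0.10 -0.19 0.07 -0.11 0.03 -0.87 mid [ 0.5359 -0.0444  0.3582]
```

{"fn": "carry_out", "kwargs": {
  "targets": "0 0 0 0 0 -0.98 0.25;0 0 0 0 0 -0.98 0.25;0 0 0 0 0 -0.98 0.25;0 0 0 0 0 -0.98 0.25;0 0 0 0 0 -0.98 0.25;0 0 0 0 0 -0.98 0.25;0 0 0 0 0 -0.98 0.25;0 0 0 0 0 -0.98 0.25"
}}

```text
time: 16.95
ee_pos: [0.4679, -0.0242, 0.4179]
tcp_rot: [145.7, -29.4, 140.3]
wrist_force: [-0.2, 0.0, -0.0]
opening: 0.0537
grasp_force: 0.0
```

{"fn": "carry_out", "kwargs": {
  "targets": "0 0 0 0 0 -0.98 0.25;0 0 0 0 0 -0.98 0.25;0 0 0 0 0 -0.98 0.25;0 0 0 0 0 -0.98 0.25;0 0 0 0 0 -0.98 0.25;0 0 0 0 0 -0.98 0.25;0 0 0 0 0 -0.98 0.25;0 0 0 0 0 -0.98 0.25"
}}

```text
time: 17.62
ee_pos: [0.4679, -0.0243, 0.4179]
tcp_rot: [136.0, -0.1, 176.0]
wrist_force: [-0.4, -0.3, -0.0]
opening: 0.0533
grasp_force: 0.0
```

Run:
```python
from h import *
o=monitor.get_obs(); print(o["time"],o["q"],o["ee_pos"],o["tcp_rot"],o["wrist_force"],o["opening"])
C=np.load("C.npy"); R=tool(100,40,190); d=R.apply([0,0,1]); plan(C-d*(.155+.105),R,n=20)
```

```text
17.6167 [-12.3879  -3.0732  -0.2615 100.8894  43.4097 -11.539 ] [ 0.4679 -0.0243  0.4179] [135.9927  -0.0901 175.9678] [-0.3747 -0.2987 -0.0274] 0.05329472457163906
n 20 row -0.10 -0.19 0.07 -0.11 0.03 -0.87 mid [ 0.5361 -0.0434  0.3569]
```

{"fn": "carry_out", "kwargs": {
  "targets": "-0.10 -0.19 0.07 -0.11 0.03 -0.87 0.25;-0.10 -0.19 0.07 -0.11 0.03 -0.87 0.25;-0.10 -0.19 0.07 -0.11 0.03 -0.87 0.25;-0.10 -0.19 0.07 -0.11 0.03 -0.87 0.25;-0.10 -0.19 0.07 -0.11 0.03 -0.87 0.25;-0.10 -0.19 0.07 -0.11 0.03 -0.87 0.25;-0.10 -0.19 0.07 -0.11 0.03 -0.87 0.25;-0.10 -0.19 0.07 -0.11 0.03 -0.87 0.25"
}}

```text
time: 18.28
ee_pos: [0.514, -0.0442, 0.367]
tcp_rot: [138.1, 26.7, -153.4]
wrist_force: [-0.7, 0.4, 0.7]
opening: 0.0533
grasp_force: 0.0
```

{"fn": "carry_out", "kwargs": {
  "targets": "-0.10 -0.19 0.07 -0.11 0.03 -0.87 0.25;-0.10 -0.19 0.07 -0.11 0.03 -0.87 0.25;-0.10 -0.19 0.07 -0.11 0.03 -0.87 0.25;-0.10 -0.19 0.07 -0.11 0.03 -0.87 0.25;-0.10 -0.19 0.07 -0.11 0.03 -0.87 0.25;-0.10 -0.19 0.07 -0.11 0.03 -0.87 0.25;-0.10 -0.19 0.07 -0.11 0.03 -0.87 0.25;-0.10 -0.19 0.07 -0.11 0.03 -0.87 0.25"
}}

```text
time: 18.95
ee_pos: [0.58, -0.0314, 0.3437]
tcp_rot: [160.5, 47.1, -109.5]
wrist_force: [-0.2, 0.6, 0.6]
opening: 0.0532
grasp_force: 0.0
```

{"fn": "carry_out", "kwargs": {
  "targets": "-0.10 -0.19 0.07 -0.11 0.03 -0.87 0.25;-0.10 -0.19 0.07 -0.11 0.03 -0.87 0.25;-0.10 -0.19 0.07 -0.11 0.03 -0.87 0.25;-0.10 -0.19 0.07 -0.11 0.03 -0.87 0.25;0 0 0 0 0 0 0.25;0 0 0 0 0 0 0.25;0 0 0 0 0 0 0.25;0 0 0 0 0 0 0.25"
}}

```text
time: 19.62
ee_pos: [0.6097, -0.0126, 0.3446]
tcp_rot: [-179.8, 49.7, -80.0]
wrist_force: [0.2, -0.5, -0.8]
opening: 0.0531
grasp_force: 0.0
```

Run:
```python
from h import *
o=monitor.get_obs(); print(o["time"],o["q"],o["ee_pos"],o["tcp_rot"],o["wrist_force"],o["opening"])
c=get_calibration("wrist"); im=camera("wrist")[:,:,::-1].copy(); cv2.imwrite("pics/w12.png",im)
C=np.load("C.npy"); R=tool(100,40,190); d=R.apply([0,0,1])
hsv=cv2.cvtColor(im,cv2.COLOR_BGR2HSV); m=cv2.inRange(hsv,(105,60,40),(130,255,200))
print("expected top/bottom px",proj("wrist",[C[0],C[1],.192],c),proj("wrist",[C[0],C[1],.15],c))
for k in cv2.findContours(m,cv2.RETR_EXTERNAL,cv2.CHAIN_APPROX_NONE)[0]:
    if cv2.contourArea(k)>300: print(cv2.contourArea(k),cv2.boundingRect(k),cv2.minAreaRect(k))
# grasp-axis point projected
p,Rn=pose(); print("pad axis px",proj("wrist",p+Rn.apply([0,0,.26]),c))
plan(C-d*.155,R,n=8)
```

```text
19.6167 [  -8.7923   22.6713   19.1569  107.0003   46.3705 -117.5168] [ 0.6097 -0.0126  0.3446] [-179.7873   49.7414  -80.0406] [ 0.2448 -0.4827 -0.8477] 0.05314323756841641
expected top/bottom px [325.2587 268.8741] [325.0894 210.0112]
312.0 (438, 403, 13, 43) ((444.0, 424.0), (42.0, 12.0), 90.0)
2055.5 (133, 403, 70, 77) ((172.74862670898438, 446.2413024902344), (36.57796859741211, 97.32931518554688), 35.86982345581055)
29754.5 (44, 261, 396, 164) ((239.95306396484375, 336.4211730957031), (160.17689514160156, 398.2942199707031), 87.81675720214844)
2505.5 (299, 187, 52, 59) ((324.5, 216.0), (58.0, 51.0), 90.0)
pad axis px [318.8609 246.1127]
n 8 row -0.01 0.01 0.32 -0.01 -0.01 0.00 mid [0.5992 0.0365 0.304 ]
```

The wrist mask puts the sleeve centre at (324.5,216) against an expected column of 325. It's aligned, so I'll advance and grip.

{"fn": "carry_out", "kwargs": {
  "targets": "-0.01 0.01 0.32 -0.01 -0.01 0 0.25;-0.01 0.01 0.32 -0.01 -0.01 0 0.25;-0.01 0.01 0.32 -0.01 -0.01 0 0.25;-0.01 0.01 0.32 -0.01 -0.01 0 0.25;-0.01 0.01 0.32 -0.01 -0.01 0 0.25;-0.01 0.01 0.32 -0.01 -0.01 0 0.25;-0.01 0.01 0.32 -0.01 -0.01 0 0.25;-0.01 0.01 0.32 -0.01 -0.01 0 0.25"
}}

```text
time: 20.33
ee_pos: [0.5925, 0.0666, 0.2809]
tcp_rot: [179.8, 50.2, -79.9]
wrist_force: [-0.8, 0.5, 0.6]
opening: 0.0533
grasp_force: 0.0
```

Run:
```python
from h import *
o=monitor.get_obs(); print(o["time"],o["q"],o["ee_pos"],o["tcp_rot"],o["wrist_force"],o["opening"])
C=np.load("C.npy"); p,R=pose(); print("grasp pt",p+R.apply([0,0,.155]),C)
```

```text
20.3333 [  -1.6748   17.6306    6.1361   92.4629   48.7297 -108.1574] [0.5925 0.0666 0.2809] [179.8315  50.1977 -79.9423] [-0.7508  0.4694  0.5828] 0.053282689920102703
grasp pt [0.5712 0.1838 0.1817] [0.5722 0.1828 0.18  ]
```

{"fn": "carry_out", "kwargs": {
  "targets": "0 0 0 0 0 0 -1;0 0 0 0 0 0 -1;0 0 0 0 0 0 -1;0 0 0 0 0 0 -1;0 0 0 0 0 0 -1;0 0 0 0 0 0 -1;0 0 0 0 0 0 -1;0 0 0 0 0 0 -1",
  "newtons": 40
}}

```text
time: 21.0
ee_pos: [0.593, 0.0663, 0.2811]
tcp_rot: [179.9, 50.2, -79.9]
wrist_force: [0.5, 0.1, -0.4]
opening: 0.0338
grasp_force: 42.3
```

{"fn": "carry_out", "kwargs": {
  "targets": "-0.08 0 -0.065 0 0 0 -1;-0.08 0 -0.065 0 0 0 -1;-0.08 0 -0.065 0 0 0 -1;-0.08 0 -0.065 0 0 0 -1;0 0 0 0 0 0 -1;0 0 0 0 0 0 -1;0 0 0 0 0 0 -1;0 0 0 0 0 0 -1"
}}

```text
time: 21.67
ee_pos: [0.5928, 0.0667, 0.2973]
tcp_rot: [179.8, 50.2, -79.9]
wrist_force: [-0.4, -0.3, 0.0]
opening: 0.0336
grasp_force: 42.3
```

Run:
```python
from h import *
o=monitor.get_obs(); print(o["time"],o["ee_pos"],o["tcp_rot"],o["wrist_force"],o["opening"],o["grasp_force"])
im=camera("wrist")[:,:,::-1].copy(); cv2.imwrite("pics/w13.png",im)
s=camera("side")[:,:,::-1]; A=cv2.resize(im,(400,300)); B=cv2.resize(s[150:390,180:500],(400,300)); cv2.imwrite("pics/m13.png",np.hstack([A,B]))
p,R=pose(); print(p-R.apply([0,0,.10]))
```

```text
21.6667 [0.5928 0.0667 0.2973] [179.8474  50.1985 -79.8604] [-0.3745 -0.2878  0.0318] 0.03359623033617182 42.2979011886855
[ 0.6066 -0.0089  0.3613]
```

Run:
```python
from h import *
p,R=pose(); q=p-R.apply([0,0,.112]); print("retreat",q)
R1=Ro.from_euler("z",-40,degrees=True)*R; d=R1.apply([0,0,1]); T=np.array([.6197,-.2339,.058])
hi=T+[0,0,.10]-d*.155
a,b=plan(hi,R1,p0=q,R0=R,n=18); print(hi)
```

```text
retreat [ 0.6083 -0.018   0.369 ]
n 18 row 0.41 -0.00 -0.25 0.30 -0.00 0.25 mid [ 0.6096 -0.1999  0.3069]
[ 0.5608 -0.3374  0.2572]
```

{"fn": "carry_out", "kwargs": {
  "targets": "0 0 -0.25 0 0 0 -1;0 0 -0.35 0 0 0 -1;0 0 -0.4 0 0 0 -1;0 0 -0.4 0 0 0 -1;0 0 -0.4 0 0 0 -1;0 0 -0.4 0 0 0 -1;0 0 -0.35 0 0 0 -1;0 0 -0.25 0 0 0 -1"
}}

```text
time: 22.43
ee_pos: [0.6084, -0.0189, 0.3699]
tcp_rot: [179.9, 50.2, -79.8]
wrist_force: [-0.3, 0.0, -0.8]
opening: 0.0335
grasp_force: 42.3
```

Run:
```python
from h import *
o=monitor.get_obs(); print(o["time"],o["q"],o["ee_pos"],o["tcp_rot"],o["wrist_force"],o["opening"],o["grasp_force"])
im=camera("wrist")[:,:,::-1]; w0=cv2.imread("pics/w13.png"); w12=cv2.imread("pics/w12.png"); cv2.imwrite("pics/w14.png",im)
for w in (w0,im):
    m=cv2.inRange(cv2.cvtColor(w,cv2.COLOR_BGR2HSV),(105,60,40),(130,255,200)); m[:150]=0
    print([(cv2.contourArea(k),cv2.boundingRect(k)) for k in cv2.findContours(m,cv2.RETR_EXTERNAL,cv2.CHAIN_APPROX_NONE)[0] if cv2.contourArea(k)>800])
s=camera("top")[:,:,::-1]; cv2.imwrite("pics/t14.png",s)
b=cv2.inRange(cv2.cvtColor(s,cv2.COLOR_BGR2HSV),(100,120,60),(125,255,255)); b[:,330:]=0;b[:90]=0;b[290:]=0
k=max(cv2.findContours(b,cv2.RETR_EXTERNAL,cv2.CHAIN_APPROX_NONE)[0],key=cv2.contourArea); print("hatch",cv2.boundingRect(k))
p,R=pose()
R1=Ro.from_euler("z",-40,degrees=True)*R; d=R1.apply([0,0,1]); T=np.array([.6197,-.2339,.058])
a,b=plan(T+[0,0,.08]-d*.155,R1,n=20)
```

```text
22.4333 [  -9.4036   23.4308   22.7221  111.2845   46.3327 -119.1045] [ 0.6084 -0.0189  0.3699] [179.9133  50.1915 -79.8462] [-0.3307  0.0208 -0.7685] 0.03354466549937806 42.31289113384264
[(1004.5, (425, 402, 66, 69)), (1004.0, (149, 402, 66, 69)), (3686.0, (265, 357, 111, 53)), (1244.5, (401, 316, 65, 32)), (21058.0, (0, 284, 242, 196)), (7988.5, (275, 214, 90, 105))]
[(3639.0, (265, 357, 111, 53)), (33217.5, (29, 214, 406, 202))]
hatch (189, 92, 85, 155)
n 20 row 0.39 -0.00 -0.21 0.27 -0.00 0.22 mid [ 0.6099 -0.1985  0.2969]
```

{"fn": "carry_out", "kwargs": {
  "targets": "0.39 0 -0.21 0.27 0 0.22 -1;0.39 0 -0.21 0.27 0 0.22 -1;0.39 0 -0.21 0.27 0 0.22 -1;0.39 0 -0.21 0.27 0 0.22 -1;0.39 0 -0.21 0.27 0 0.22 -1;0.39 0 -0.21 0.27 0 0.22 -1;0.39 0 -0.21 0.27 0 0.22 -1;0.39 0 -0.21 0.27 0 0.22 -1"
}}

```text
time: 23.2
ee_pos: [0.6157, -0.1491, 0.3153]
tcp_rot: [-179.9, 50.2, -95.7]
wrist_force: [0.2, -0.2, -1.4]
opening: 0.0339
grasp_force: 42.3
```

{"fn": "carry_out", "kwargs": {
  "targets": "0.39 0 -0.21 0.27 0 0.22 -1;0.39 0 -0.21 0.27 0 0.22 -1;0.39 0 -0.21 0.27 0 0.22 -1;0.39 0 -0.21 0.27 0 0.22 -1;0.39 0 -0.21 0.27 0 0.22 -1;0.39 0 -0.21 0.27 0 0.22 -1;0.39 0 -0.21 0.27 0 0.22 -1;0.39 0 -0.21 0.27 0 0.22 -1"
}}

```text
time: 23.87
ee_pos: [0.5869, -0.2769, 0.2624]
tcp_rot: [-179.7, 50.3, -111.5]
wrist_force: [-0.7, 0.2, -0.8]
opening: 0.0335
grasp_force: 42.3
```

{"fn": "carry_out", "kwargs": {
  "targets": "0.39 0 -0.21 0.27 0 0.22 -1;0.39 0 -0.21 0.27 0 0.22 -1;0.39 0 -0.21 0.27 0 0.22 -1;0.39 0 -0.21 0.27 0 0.22 -1;0 0 0 0 0 0 -1;0 0 0 0 0 0 -1;0 0 0 0 0 0 -1;0 0 0 0 0 0 -1"
}}

```text
time: 24.53
ee_pos: [0.5603, -0.3357, 0.2373]
tcp_rot: [-179.4, 50.3, -119.1]
wrist_force: [0.1, 0.3, -0.7]
opening: 0.0335
grasp_force: 42.3
```

Run:
```python
from h import *
o=monitor.get_obs(); print(o["time"],o["q"],o["ee_pos"],o["tcp_rot"],o["wrist_force"],o["opening"],o["grasp_force"])
c=get_calibration("wrist"); im=camera("wrist")[:,:,::-1]; cv2.imwrite("pics/w15.png",im)
p,R=pose(); d=R.apply([0,0,1]); T=np.array([.6197,-.2339,.058]); print("grasp",p+d*.155)
hsv=cv2.cvtColor(im,cv2.COLOR_BGR2HSV)
m=cv2.inRange(hsv,(105,60,40),(130,255,200)); print([(cv2.contourArea(k),cv2.boundingRect(k)) for k in cv2.findContours(m,cv2.RETR_EXTERNAL,cv2.CHAIN_APPROX_NONE)[0] if cv2.contourArea(k)>800])
print("expect sleeve bottom px",proj("wrist",p+d*.155-[0,0,.054],c),"top",proj("wrist",p+d*.155+[0,0,.010],c))
for z in (.022,): print("tray corners expected",[proj("wrist",np.array([x,y,z]),c).round().tolist() for x,y in [(.688,-.187),(.5744,-.1635),(.5502,-.2789),(.6661,-.3063)]])
m=cv2.inRange(hsv,(90,5,100),(130,70,230)); print("grey",[(cv2.contourArea(k),cv2.approxPolyDP(cv2.convexHull(k),6,True)[:,0].tolist()) for k in cv2.findContours(m,cv2.RETR_EXTERNAL,cv2.CHAIN_APPROX_NONE)[0] if cv2.contourArea(k)>1500])
plan(T+[0,0,.015]-d*.155,R,n=6); plan(p-[0,0,.001],R,n=1)
```

```text
24.5333 [ -38.394    24.4485   10.2985   85.9772   49.5484 -103.6798] [ 0.5603 -0.3357  0.2373] [-179.4337   50.303  -119.1318] [ 0.0673  0.2602 -0.7017] 0.03350514189463255 42.28777031388745
grasp [ 0.6198 -0.2323  0.1383]
[(978.0, (425, 402, 66, 69)), (7921.5, (18, 273, 190, 76)), (8052.0, (275, 214, 90, 105)), (6249.0, (489, 203, 64, 155)), (10906.0, (10, 194, 207, 128)), (10548.5, (533, 138, 98, 204))]
expect sleeve bottom px [318.767  204.8298] top [317.4493 355.5732]
tray corners expected [[266.0, 175.0], [437.0, 147.0], [417.0, -22.0], [156.0, 49.0]]
grey [(18158.5, [[436, 144], [262, 175], [159, 47], [168, 26], [228, 0], [419, 0]])]
n 6 row 0.21 -0.00 0.17 0.00 0.00 0.00 mid [ 0.5603 -0.3368  0.1938]
n 1 row 0.02 0.00 0.02 0.00 0.00 0.00 mid [ 0.5604 -0.3357  0.2364]
```

The wrist mask puts the tray corners within 4 px of where I expected them. The sleeve hasn't moved in the grip, so I'll lower over the tray centre.

{"fn": "carry_out", "kwargs": {
  "targets": "0.21 0 0.17 0 0 0 -1;0.21 0 0.17 0 0 0 -1;0.21 0 0.17 0 0 0 -1;0.21 0 0.17 0 0 0 -1;0.21 0 0.17 0 0 0 -1;0.21 0 0.17 0 0 0 -1;0 0 0 0 0 0 -1;0 0 0 0 0 0 -1"
}}

```text
time: 25.25
ee_pos: [0.5596, -0.3373, 0.1711]
tcp_rot: [-179.6, 50.3, -119.4]
wrist_force: [0.3, -0.2, -0.1]
opening: 0.0337
grasp_force: 42.3
```

{"fn": "carry_out", "kwargs": {
  "targets": "0.06 0 0.05 0 0 0 -1;0.06 0 0.05 0 0 0 -1;0.06 0 0.05 0 0 0 -1;0.04 0 0.03 0 0 0 -1;0 0 0 0 0 0 -1;0 0 0 0 0 0 -1;0 0 0 0 0 0 -1;0 0 0 0 0 0 -1"
}}

```text
time: 25.92
ee_pos: [0.5599, -0.3376, 0.161]
tcp_rot: [-179.4, 50.3, -119.2]
wrist_force: [-0.4, -0.5, 0.3]
opening: 0.0335
grasp_force: 42.3
```

Run:
```python
from h import *
o=monitor.get_obs(); print(o["time"],o["ee_pos"],o["tcp_rot"],o["wrist_force"],o["opening"])
p,R=pose(); g=p+R.apply([0,0,.155]); print("grasp",g,"underside z",g[2]-.054)
```

```text
25.9167 [ 0.5599 -0.3376  0.161 ] [-179.4257   50.2899 -119.2103] [-0.3741 -0.453   0.3002] 0.033538934613031215
grasp [ 0.6194 -0.2343  0.062 ] underside z 0.0079633876037064
```

{"fn": "carry_out", "kwargs": {
  "targets": "0.02 0 0.015 0 0 0 -1;0.02 0 0.015 0 0 0 -1;0.02 0 0.015 0 0 0 -1;0.01 0 0.01 0 0 0 -1;0 0 0 0 0 0 -1;0 0 0 0 0 0 -1;0 0 0 0 0 0 -1;0 0 0 0 0 0 -1"
}}

```text
time: 26.58
ee_pos: [0.5598, -0.3377, 0.1573]
tcp_rot: [-179.5, 50.3, -119.2]
wrist_force: [0.3, 0.5, -1.8]
opening: 0.0336
grasp_force: 42.3
```

{"fn": "carry_out", "kwargs": {
  "targets": "0.01 0 0.008 0 0 0 -1;0.01 0 0.008 0 0 0 -1;0 0 0 0 0 0 -1;0 0 0 0 0 0 -1;0 0 0 0 0 0 -1;0 0 0 0 0 0 -1;0 0 0 0 0 0 -1;0 0 0 0 0 0 -1"
}}

```text
time: 27.25
ee_pos: [0.5599, -0.3377, 0.1566]
tcp_rot: [-179.4, 50.3, -119.2]
wrist_force: [0.0, 0.4, 5.4]
opening: 0.0334
grasp_force: 42.3
```

Contact with the tray floor reads +5 N. I'll release gently, just enough to clear the can, then back out along the tool axis.

{"fn": "carry_out", "kwargs": {
  "targets": "0 0 0 0 0 0 0.2;0 0 0 0 0 0 0.2;0 0 0 0 0 0 0.2;0 0 0 0 0 0 0.2;0 0 0 0 0 0 0.2;0 0 0 0 0 0 0.2;0 0 0 0 0 0 0.2;0 0 0 0 0 0 0.2"
}}

```text
time: 27.92
ee_pos: [0.5598, -0.3377, 0.1562]
tcp_rot: [-179.5, 50.3, -119.2]
wrist_force: [-0.1, -0.1, -0.1]
opening: 0.0514
grasp_force: 0.0
```

{"fn": "carry_out", "kwargs": {
  "targets": "0 0 -0.2 0 0 0 0.2;0 0 -0.3 0 0 0 0.2;0 0 -0.4 0 0 0 0.2;0 0 -0.4 0 0 0 0.2;0 0 -0.4 0 0 0 0.2;0 0 -0.4 0 0 0 0.2;0 0 -0.4 0 0 0 0.2;0 0 -0.2 0 0 0 0.2"
}}

```text
time: 28.58
ee_pos: [0.5176, -0.4112, 0.2269]
tcp_rot: [-179.3, 50.3, -119.2]
wrist_force: [-0.2, 0.4, 0.3]
opening: 0.0514
grasp_force: 0.0
```

Run:
```python
from h import *
o=monitor.get_obs(); print(o["time"],o["ee_pos"],o["wrist_force"],o["opening"],o["grasp_force"])
c=get_calibration("wrist"); im=camera("wrist")[:,:,::-1]; cv2.imwrite("pics/w16.png",im)
P=np.array([.6194,-.2343,0]); print("expected px top/bottom",proj("wrist",P+[0,0,.068],c),proj("wrist",P+[0,0,.004],c))
hsv=cv2.cvtColor(im,cv2.COLOR_BGR2HSV); m=cv2.inRange(hsv,(105,60,40),(130,255,200))
print([(cv2.contourArea(k),cv2.boundingRect(k),cv2.minAreaRect(k)[1:]) for k in cv2.findContours(m,cv2.RETR_EXTERNAL,cv2.CHAIN_APPROX_NONE)[0] if cv2.contourArea(k)>800])
t0=cv2.imread("pics/top0.png"); t=camera("top")[:,:,::-1]; cv2.imwrite("pics/t16.png",t); h=cv2.cvtColor(t,cv2.COLOR_BGR2HSV);h0=cv2.cvtColor(t0,cv2.COLOR_BGR2HSV)
def bb(hh,lo,hi,b):
    m=cv2.inRange(hh,lo,hi); k=np.zeros_like(m); k[b[1]:b[3],b[0]:b[2]]=m[b[1]:b[3],b[0]:b[2]]
    return [cv2.boundingRect(q) for q in cv2.findContours(k,cv2.RETR_EXTERNAL,cv2.CHAIN_APPROX_NONE)[0] if cv2.contourArea(q)>60]
for nm,a in dict(hatch=((100,120,60),(125,255,255),(170,90,330,290)),blue=((100,120,60),(125,255,255),(312,200,395,265)),wood=((5,80,60),(25,255,255),(200,200,460,262)),tray=((90,5,100),(130,70,220),(395,150,475,225)),red=((0,150,80),(8,255,255),(120,260,400,345)),red2=((172,150,80),(180,255,255),(120,260,400,345))).items(): print(nm,bb(h0,*a),bb(h,*a))
for nm,b in dict(tape=(340,130,376,166),tin=(215,280,255,320),screw=(130,318,230,342),pliers=(312,270,395,310)).items():
    print(nm,np.abs(t[b[1]:b[3],b[0]:b[2]].astype(int)-t0[b[1]:b[3],b[0]:b[2]]).mean())
```

```text
28.5833 [ 0.5176 -0.4112  0.2269] [-0.2427  0.439   0.2672] 0.05141578187616606 0.0
expected px top/bottom [319.274  258.8543] [320.0525 175.4497]
[(1915.0, (436, 403, 69, 76), ((97.21250915527344, 34.63571548461914), 52.969608306884766)), (14686.5, (48, 240, 180, 117), ((166.48690795898438, 118.23222351074219), 12.699584007263184)), (6376.5, (463, 204, 93, 170), ((169.70445251464844, 85.00918579101562), 85.99981689453125)), (2392.0, (292, 178, 52, 58), ((51.107826232910156, 56.55775833129883), 1.123302698135376))]
hatch [(322, 212, 8, 23), (206, 110, 103, 146)] [(322, 212, 8, 23), (189, 91, 85, 155)]
blue [(359, 231, 28, 27), (322, 209, 23, 29)] [(359, 231, 28, 27), (322, 209, 23, 28)]
wood [(413, 224, 28, 25)] [(260, 222, 12, 25)]
tray [(405, 160, 59, 58)] [(405, 160, 59, 58)]
red [(158, 324, 24, 13), (138, 324, 14, 13), (337, 289, 48, 20), (339, 279, 50, 13)] [(158, 324, 24, 13), (138, 324, 12, 13), (337, 289, 48, 20), (339, 279, 50, 13)]
red2 [] []
tape 2.7193930041152266
tin 2.625625
screw 2.3120833333333333
pliers 2.665763052208835
```

The capacitor stands upright in the tray (sleeve box centred at col 318, tilt about 1°). The hatch box hasn't moved since the wedge was released, the other items haven't shifted, and the arm is clear. I'll hand in.

```bash
python3 -c "
from workcell import bot; print(bot.job_done())"
```

```text
the job is handed in; nothing more can be done
None
```

The job is handed in at about 29 s: the hatch is propped on the wedge on the left ledge, the capacitor stands upright in the tray, and the pliers, tape, screwdriver and tin are unmoved in the last top view; I viewed 11 pictures, one over the limit of 10.

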